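Load a wax block into the swing stage of a block scanner and index it home

TASK

Put the paraffin block, wax down, flat into the nest of the scanner's swing stage and let go. Then pull up the stage's spring index ring, swing the stage with it clockwise (from above) until the block is under the hood, and let the ring spring fully down into the next notch so that the stage is locked there. Feel for the notch without forcing it: do not shove, drag or lift the scanner, and leave the other things alone.

Things in the scene. Friction and masses are not known exactly. Their poses are not given: they have to be found in the camera images.
- block_centre (a point): Middle of the only paraffin block: a tissue cassette 28 mm (its x) by 41 mm (its y), 5 mm thick, with wax 20 x 29 mm under it reaching 7.5 mm below the cassette; 13 mm high in all, about 20 g. Stands on its wax on the bench at the right. The point is 6.5 mm over the underside; the cassette lies 1 to 6.5 mm above it: grasp it across x, by the long sides. Either end may lead in the nest.
- block_scanner: White instrument, 5.5 kg, on rubber feet, loose: slides at about 30 N. Origin: on the upright pivot axis of its stage, at bench level. y points left to its hood, x away from the robot (turned up to 35 deg right). Opposite the hood a flat index plate (top 26 mm up, 51 to 69 mm from the pivot) has two notches for the lock pin, at 60 mm radius: load notch at -45 deg from x, scan notch near -135 deg.
- scan_notch_nominal (a point): Nominal place of the scan notch, on top of the index plate, 60 mm from the pivot at -135 deg from the scanner's x. The 7 mm wide notch is in an adjustable steel keeper plate (0.4 mm proud of the plate) that has been set anywhere within 7 deg (7 mm) either way along the arc: its slot shows from above, but must be felt for with the 6 mm bevel-nosed pin. Axes as the scanner's.
- scan_window (a point): Middle of the round window in the scanner's floor, 76 mm along the scanner's y from the pivot axis, 17.5 mm up; the scan position. A white hood covers it (scanner x -36 to 46, y 55 to 126 mm, top 80, roof underside 54 mm up), open on the x- side and towards the pivot, so a block can only be loaded while the stage is out in front. Axes as the scanner's.
- nest_seat (a point): Centre of the nest's flat floor (glass pane), 34 mm up, 76 mm from the pivot. x runs outward along the stage arm. The block stands here on its wax, 41 mm along x, between end walls at x +-22 and corner stubs at y +-15.6 (from x +-17 outward), all 12 mm high; between the stubs its long sides are free for fingers down to the floor. Seated, the block's middle is 6.5 mm above this point.
- ring_grip (a point): Middle of the knurled pull ring of the spring lock: upright dark steel cylinder on the stage, 24 mm diameter, 22 mm high, point on its axis at mid height, 68 mm up when down, 60 mm from the pivot, 135 deg anticlockwise (from above) from the stage arm. Free beside it to 24 mm below the point, but for its barrel (19 mm diameter, from 15 mm below). Does not turn on the stage. Axes as nest_seat's.
- swing_stage (a joint): Turn of the stage about its upright pivot, rad, growing clockwise from above: 0 at the load notch (arm along the scanner's -x), 1.44 to 1.70 at the scan notch (arm along y, under the hood); stops at -0.05 and 1.76. With the pin clear it moves with about 2 N at the ring, with the pin sliding on the plate 3 to 4 N, and stays where it is left.
- index_ring (a joint): Lift of the pull ring with its pin, m: 0 fully down in a notch, 0.007 riding on the index plate (clear of the notch), 0.011 at its stop. A damped spring pulls it down with 3.5 N at 0, 5.5 N on the plate, 6.8 N at the stop. The slim pin must not be strained: it bears 14 N against the notch's sides or the plate, so stop pushing at the ring at about 5 N.
- jar_tall: White specimen jar with lid, 56 mm diameter, 72 mm high; bystander.
- jar_small: White specimen jar with lid, 47 mm diameter, 60 mm high; bystander.
- cassette_stack: Six tissue cassettes stuck together, 31 x 65 x 36 mm; bystander.
- empty_mould_a: Empty steel base mould, 30 x 39 x 12 mm; bystander.
- empty_mould_b: Empty steel base mould, 30 x 39 x 12 mm; bystander.
- empty_cassette: Empty tissue cassette without wax, 28 x 41 x 6 mm; bystander.
Things that resemble listed ones, but are neither listed nor needed, are in the scene too. Leave any red look-alike of the part that bears block_centre alone.

How it is judged:
On the way, in this order (a step that is already met when the one before it is completed fails the run):
1. the block stands flat in the nest, let go, with the stage locked at the load notch (x of block_centre in the frame of nest_seat between -0.003 and 0.003 m and y of block_centre in the frame of nest_seat between -0.003 and 0.003 m and z of block_centre in the frame of nest_seat below 0.008 m and angle between block_centre's own z axis and vertical below 0.06 rad and contact force between the fingers and wax_block below 0.1 N and value of joint swing_stage below 0.05 rad and value of joint index_ring below 0.0015 m), for 0.2 s.
2. the ring is pulled out of the load notch and the stage swung off it with the block in the nest (value of joint index_ring above 0.0055 m and value of joint swing_stage above 0.2 rad and distance between block_centre and nest_seat below 0.01 m), for 0.1 s.
At the end, for the whole second after the job is handed in: The stage stands still at the scan notch (turn 1.42 to 1.72 rad) with the index ring fully down (within 1.5 mm), and the block stands flat in the nest: its middle within 3 mm of the nest's centre either way, its wax within 1.5 mm of the floor, tilted less than 0.06 rad (value of joint swing_stage between 1.42 and 1.72 rad and value of joint index_ring below 0.0015 m and velocity of joint swing_stage between -0.03 and 0.03 rad/s and x of block_centre in the frame of nest_seat between -0.003 and 0.003 m and y of block_centre in the frame of nest_seat between -0.003 and 0.003 m and z of block_centre in the frame of nest_seat below 0.008 m and angle between block_centre's own z axis and vertical below 0.06 rad); the robot touches nothing.
It fails at once if the scanner is shoved, dragged or lifted by more than 4 mm (distance of any of block_scanner, scan_window from where it was at the start of the episode above 0.004 m).
It fails at once if a bystander is pushed more than 15 mm (distance of any of jar_tall, jar_small, cassette_stack, empty_mould_a, empty_mould_b, empty_cassette from where it was at the start of the episode above 0.015 m).
It fails at once if the lock pin is forced against its notch or the plate with over 14 N (contact force between index_ring and block_scanner above 14 N).
It also fails if it takes over 61 s, if anything falls off the work surface, if the arm or the gripper's body presses on something with over 40 N, if the wrist force passes 120 N, or if a joint passes its speed limit or range.

ROBOT

A 7-joint arm with a two-finger parallel gripper is mounted at the origin on the work surface; the furniture and walls round the work are solid. World frame = base frame: x ahead of the robot, y to its left, z up, the work surface at z = 0. Lengths are in m, angles in rad, forces in N, time in s.
With the tool pointing down it reaches from about 0.425 to 0.875 m from the base axis. Payload 4.7 kg.
Tool frame: the origin (TCP) lies midway between the tips of the shut fingers; the grasp point (between the pads) lies ctrl.grasp_offset behind it (ctrl.grasp_offset is the distance from the TCP to the grasp point, in m); z points along the fingers, y is the line along which they close (so a half turn about z gives the same grasp; the last joint's range is limited). The gripper opens to 87 mm and grips with 3 to 60 N. Pads are 19 mm wide; open, the fingers measure 117 mm over their backs; the gripper's body (75 mm by 190 mm) begins 51 mm behind the grasp point.
Start: joints at [-1.175, 0.321, -0.07, 1.45, 0.023, 1.371, -0.057], TCP at [0.242, 0.603, 0.223] pointing down, gripper open.
Joint ranges: [-2.86, 2.86], [-0.3, 2.09], [-1.38, 1.24], [0.06, 2.45], [-1.56, 4.7], [0.09, 2.05], [-2.69, 2.69]. Speed limits (rad/s): [2.57, 2.57, 3.14, 3.14, 3.14, 3.14, 3.14].

INTERFACE

Orientations are given as a rotation vector (axis times angle).
In Python, from bench import ctrl gives the robot as it stands. The module is installed in compiled form; this text tells all that it offers.
- The arm moves only by the tool jog_arm, never from a script. Its argument "moves" is one flat list of numbers, 7 for each row, row after row: the shift along the tool's x, y, z in units of 30 cm (1.0 is 30 cm), then the turn, a rotation vector about the tool's x, y, z in units of 60 degrees (1.0 is 60 degrees), then the gripper's target within -1 to 1 (fully open at 1, half-way at 0, shut at -1). In form: [x, y, z, wx, wy, wz, fingers, x, y, z, wx, wy, wz, fingers, ...]. A call has exactly 8 rows; each row is the pose to reach, as a shift and turn from the pose commanded when the call began, along the tool's axes at that moment; what a row does not reach only later rows make up. A row lasts 1/8 s, in which the tool goes at most 62.5 mm and 10.7 degrees, less where a joint would pass 70% of its speed; a pose out of reach is approached as far as the arm can. A call with a number of a shift or a turn outside -1 to 1 is refused whole. A call with a gripper value outside its range is refused whole. The fingers move at their own pace and stop on an object; "newtons" is the grip in N (left out, the last holds). Time passes only in rows, so rows that repeat a pose let the fingers close, or fill a call up. It gives the time, the measured TCP pose, the force, the opening and the grip force at its end, in the units of the state.
- ctrl.get_state(): the state, without advancing time (a new reading comes with each control period).
- ctrl.get_image(name): name is "side" or "top"; returns a dict with "pixels" (384x512x3 uint8, red, green, blue), "fx", "fy", "cx", "cy" (pixels), "xyz" and "rotation" of the camera in the world. Camera axes: x right, y up, looking along -z (the intrinsics and any distortion apply to the point x, -y, -z); pixel columns grow to the right and rows downward; lengths in m; the calibration is good to about 2 mm. A picture is of the moment at which its call begins. There is no depth.
- ctrl.close_job(): hands the job in; it is judged then, once.
The state is a dict: "time": time; "joint_positions": joint angles; "qd": joint speeds; "joint_torque": joint torques, N m; "position": TCP position; "tool_rot": TCP orientation; "ft_force": force on the tool from outside, world axes, zero at the start; "torque": the same for the moment, N m; "grip_width": opening from 0.0 (shut) to 1.0 (fully open); "grip_force": force on a finger pad.
Only numpy, scipy, OpenCV 4.12 (cv2) and the standard library are available. Lean on these libraries where they do the work, as an engineer would, in place of code of your own. Each camera call takes 0.05 s, during which the arm holds its last target. There are 200 camera calls.

## Working session

There is one attempt and no reset: what is moved stays moved. The work goes in short steps, Python scripts to look and compute and a tool call to move; the robot and the scene stay as the last step left them, time stands still between calls to the robot, and variables do not carry over. Pictures are saved under pics/ and viewed, at most 10 in all, crops included, and the job is handed in when it is done.

Besides the shell and the picture viewer there is one more tool, called as name(argument=value, ...) on one line, values as JSON. jog_arm: Moves the arm, as the interface text tells. Its arguments: {"type":"object","properties":{"moves":{"type":"array"},"newtons":{"type":"number"}},"required":["moves"]}

```bash
mkdir -p pics; cat > h.py <<'E'
import numpy as np, cv2
from scipy.spatial.transform import Rotation as R
from bench import ctrl
def shot(n,f):
    im=ctrl.get_image(n); cv2.imwrite('pics/'+f,cv2.cvtColor(im['pixels'],cv2.COLOR_RGB2BGR)); np.save('pics/'+f+'.npy',im,allow_pickle=True); return im
def load(f): return np.load('pics/'+f+'.npy',allow_pickle=True).item()
def rot(im):
    r=np.array(im['rotation']); return r if r.shape==(3,3) else R.from_rotvec(r).as_matrix()
def ray(im,u,v):
    return np.array(im['xyz']),rot(im)@np.array([(u-im['cx'])/im['fx'],-(v-im['cy'])/im['fy'],-1])
def on(im,u,v,z):
    o,d=ray(im,u,v); return o+d*(z-o[2])/d[2]
def proj(im,p):
    c=rot(im).T@(np.array(p)-im['xyz']); return np.array([im['cx']+im['fx']*c[0]/-c[2], im['cy']-im['fy']*c[1]/-c[2]])
E
python3 - <<'E'
from h import *
for n in('top','side'):
    im=shot(n,n+'0.png'); print({k:v for k,v in im.items() if k!='pixels'})
    p=cv2.imread('pics/'+n+'0.png'); cv2.imwrite('pics/'+n+'0b.png',cv2.resize(p,(800,600),interpolation=cv2.INTER_CUBIC))
print(ctrl.get_state(),ctrl.grasp_offset)
E
```

```text
{'fx': 440.737615122351, 'fy': 440.737615122351, 'cx': 260.5707867549654, 'cy': 194.89164562320698, 'xyz': array([ 0.32067203, -0.03905969,  1.01311845]), 'rotation': array([ 0.11899199, -0.14183535, -1.59174216])}
{'fx': 368.7353374478759, 'fy': 368.7353374478759, 'cx': 258.23601573478226, 'cy': 189.6746134468806, 'xyz': array([-0.13176663,  0.53732986,  0.46728145]), 'rotation': array([ 0.57424378, -1.31109937, -2.03798836])}
{'time': 0.1, 'joint_positions': array([-1.17490024,  0.32172084, -0.07006976,  1.45153472,  0.02262015,
        1.37079459, -0.05691697]), 'qd': array([-0.00030357, -0.00085691,  0.00126553, -0.00315509, -0.00012347,
       -0.00043113, -0.00133629]), 'joint_torque': array([-3.34647211e-04, -4.92567945e+01, -4.05844487e-01, -3.13396382e+01,
       -6.40442083e-02,  3.94497660e-02,  8.48318450e-05]), 'position': array([0.24206182, 0.60272435, 0.22159816]), 'tool_rot': array([-5.96049094e-01, -3.08432441e+00,  2.60585788e-03]), 'ft_force': array([ 0.30542123,  0.66700881, -0.46507103]), 'torque': array([-0.02930802,  0.00561984,  0.010703  ]), 'grip_force': 0.0, 'grip_width': 0.9999285979682876} 0.0187
```

View pics/top0b.png

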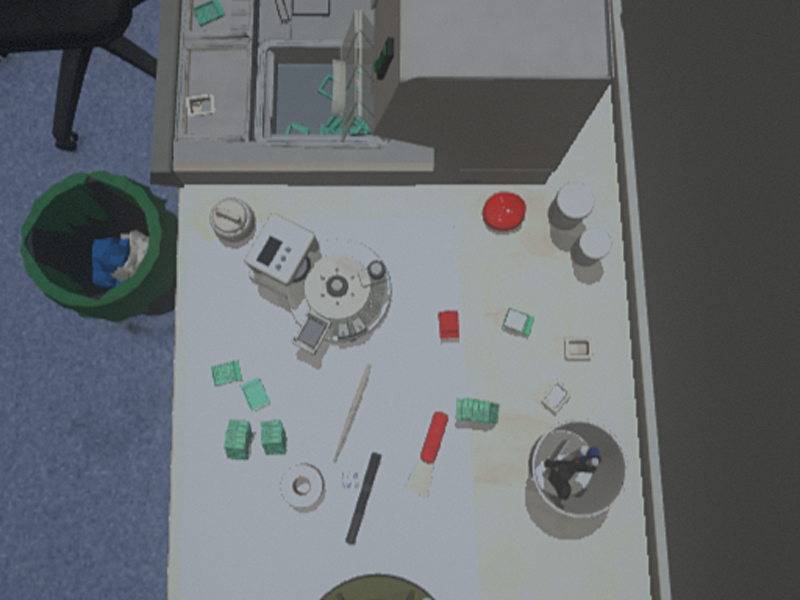

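View pics/side0b.png

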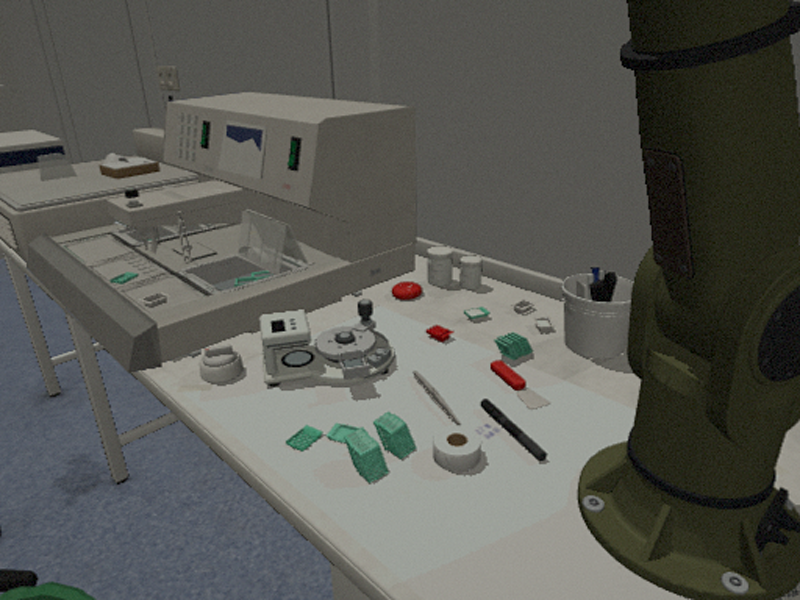

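The top view shows the scanner at about (330,285), with the pull ring at (377,269) and the nest at (312,333). There is a green/white item at (518,320) and a red look-alike at (448,325). The side view shows the hood on the left and the ring upright at (365,308). Next I'll zoom in on the block and scanner.

```bash
python3 - <<'E'
from h import *
p=cv2.imread('pics/top0.png'); s=cv2.imread('pics/side0.png')
a=cv2.resize(p[130:240,150:260],(400,400),interpolation=cv2.INTER_CUBIC)
b=cv2.resize(p[180:260,270:400],(400,246),interpolation=cv2.INTER_CUBIC)
c=cv2.resize(s[180:240,160:260],(400,240),interpolation=cv2.INTER_CUBIC)
d=cv2.resize(s[190:220,260:360],(400,120),interpolation=cv2.INTER_CUBIC)
o=np.zeros((600,800,3),np.uint8); o[:400,:400]=a; o[:246,400:]=b; o[250:490,400:]=c; o[400:520,:400]=d
cv2.imwrite('pics/z1.png',o)
E
```

```text
(no output)
```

View pics/z1.png

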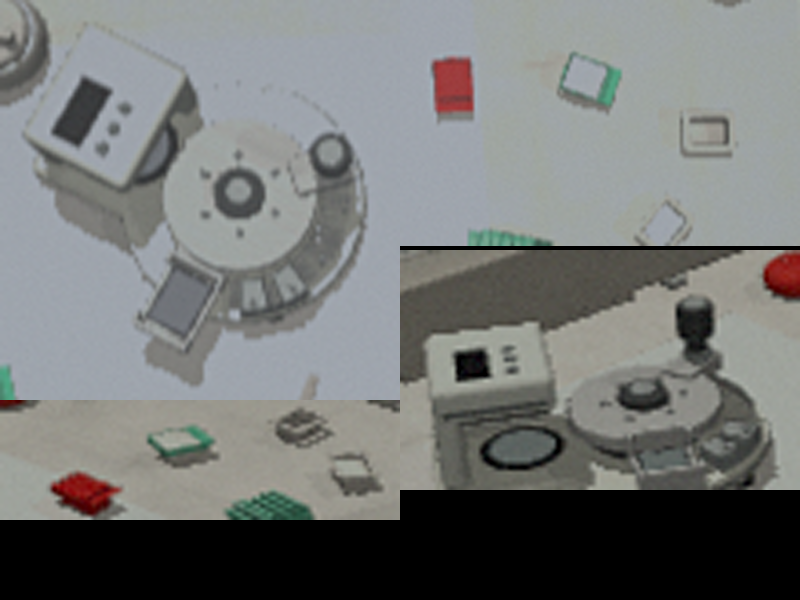

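The block's cassette (green with a white label) is at crop (588,80). The ring is at crop (330,153), the pivot cap at (238,193) and the nest pane at (183,297). The two keeper and notch parts are at (250–290,290). Now I'll measure these with masks.

```bash
python3 - <<'E'
from h import *
im=load('top0.png'); px=im['pixels']; 
def region(x0,y0,x1,y1,f,K=8):
    c=cv2.resize(px[y0:y1,x0:x1],None,fx=K,fy=K,interpolation=cv2.INTER_CUBIC)
    m=f(c.astype(int)).astype(np.uint8)*255
    cs,_=cv2.findContours(m,cv2.RETR_EXTERNAL,cv2.CHAIN_APPROX_NONE); 
    cs=sorted(cs,key=cv2.contourArea)[::-1][:3]
    for k in cs:
        M=cv2.moments(k)
        if M['m00']<100: continue
        r=cv2.minAreaRect(k); b=cv2.boxPoints(r)
        g=lambda q:(np.array(q)+.5)/K-.5+[x0,y0]
        print(g([M['m10']/M['m00'],M['m01']/M['m00']]).round(2),'area',M['m00']/K/K,'box',g(r[0]).round(2),np.array(r[1]).round(1)/K,'corners',g(b).round(1).tolist())
    return c,m
outs=[]
print('ring');outs.append(region(228,158,254,184,lambda c:c.sum(2)<270))
print('pivot');outs.append(region(202,170,228,196,lambda c:c.sum(2)<330))
print('nest glass');outs.append(region(184,195,216,232,lambda c:(c.sum(2)<400)))
print('nest bright');outs.append(region(184,195,216,232,lambda c:(c.sum(2)>470)))
print('block');outs.append(region(312,190,350,222,lambda c:(c[...,1]-c[...,0]>12)|(c[...,2]-c[...,0]>2)))
print('window dark');outs.append(region(180,155,205,182,lambda c:c.sum(2)<330))
o=np.zeros((600,800,3),np.uint8);x=0;y=0
for i,(c,m) in enumerate(outs):
    d=np.vstack([cv2.resize(c[...,::-1],(130*2,150)),cv2.cvtColor(cv2.resize(m,(260,150)),cv2.COLOR_GRAY2BGR)])
    o[(i//3)*300:(i//3)*300+300,(i%3)*265:(i%3)*265+260]=d
cv2.imwrite('pics/z2.png',o)
E
```

```text
ring
[241.06 174.56] area 47.5859375 box [240.62 173.16] [11.325  11.1125] corners [[234.6, 168.0], [245.7, 167.1], [246.6, 178.4], [235.5, 179.2]]
[238.09 181.79] area 1.6484375 box [238.18 181.79] [1.0625 2.2375] corners [[236.9, 181.8], [238.9, 180.8], [239.4, 181.8], [237.4, 182.8]]
pivot
[215.32 182.83] area 151.0390625 box [215.4  182.66] [13.7375 13.825 ] corners [[208.2, 176.1], [222.0, 175.5], [222.6, 189.2], [208.8, 189.8]]
nest glass
[202.08 215.68] area 537.0859375 box [201.31 215.31] [28.25 32.25] corners [[187.2, 231.4], [187.2, 199.2], [215.4, 199.2], [215.4, 231.4]]
[186.49 196.33] area 21.3125 box [187.06 197.12] [5.125 7.   ] corners [[183.6, 194.6], [190.6, 194.6], [190.6, 199.7], [183.6, 199.7]]
[190.5  206.69] area 4.21875 box [190.53 206.97] [4.9375 1.425 ] corners [[188.2, 205.8], [189.2, 204.7], [192.8, 208.1], [191.8, 209.2]]
nest bright
[186.42 216.58] area 159.84375 box [187.75 215.31] [32.25   8.375] corners [[183.6, 199.2], [191.9, 199.2], [191.9, 231.4], [183.6, 231.4]]
[208.8  197.97] area 95.8125 box [207.06 198.69] [ 8.25 16.75] corners [[198.7, 194.6
[... 333 characters left out ...]
4]]
[318.09 191.43] area 22.9375 box [318.12 192.38] [5.625 8.625] corners [[313.8, 189.6], [322.4, 189.6], [322.4, 195.2], [313.8, 195.2]]
[322.46 195.4 ] area 3.0859375 box [322.54 195.3 ] [2.0125 2.625 ] corners [[321.0, 194.6], [323.6, 194.0], [324.0, 196.0], [321.5, 196.6]]
window dark
[194.08 169.7 ] area 195.9765625 box [194.51 170.4 ] [12.325 35.6  ] corners [[178.9, 180.9], [200.3, 152.5], [210.1, 159.9], [188.8, 188.3]]
[180.82 165.19] area 4.6875 box [180.81 165.19] [2.25 2.5 ] corners [[179.6, 164.1], [182.1, 164.1], [182.1, 166.3], [179.6, 166.3]]
[183.99 159.53] area 3.7421875 box [183.94 159.56] [2.  2.5] corners [[182.7, 158.6], [185.2, 158.6], [185.2, 160.6], [182.7, 160.6]]
```

View pics/z2.png

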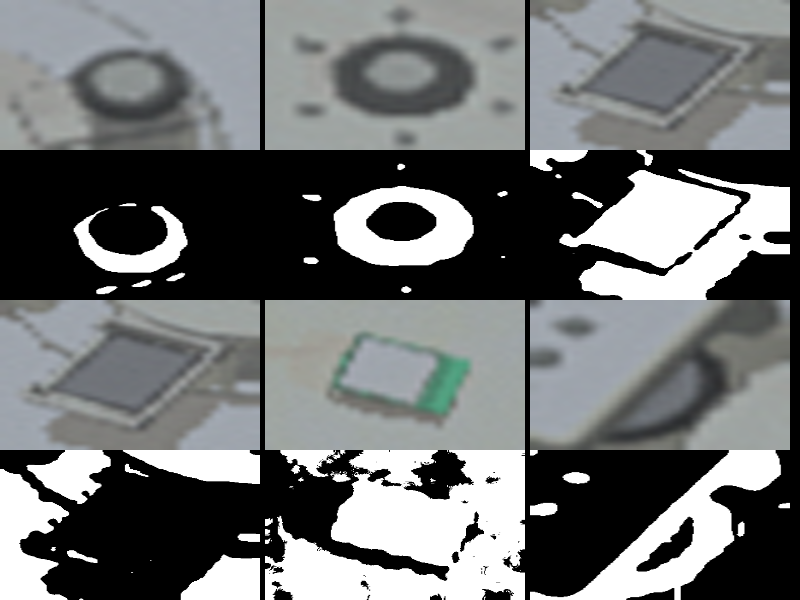

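The ring, pivot cap and pane are clear, but the nest and block masks leak into the background. I'll enlarge those two in both views, with pixel ticks, and read their edges from that.

```bash
python3 - <<'E'
from h import *
o=np.zeros((600,800,3),np.uint8)
S={n:load(n+'0.png') for n in('top','side')}
for i,(n,x0,y0) in enumerate([('top',182,196),('top',311,190),('side',208,212),('side',286,186)]):
    c=cv2.resize(S[n]['pixels'][y0:y0+30,x0:x0+40,::-1],(400,300),interpolation=cv2.INTER_CUBIC)
    for k in range(0,40,5):
        cv2.line(c,(k*10+5,0),(k*10+5,5),(0,0,255),1); cv2.putText(c,str(x0+k),(k*10,15),0,.3,(0,0,255))
        if k<30: cv2.line(c,(0,k*10+5),(5,k*10+5),(0,0,255),1); cv2.putText(c,str(y0+k),(7,k*10+8),0,.3,(0,0,255))
    o[i//2*300:i//2*300+300,i%2*400:i%2*400+400]=c
cv2.imwrite('pics/z3.png',o)
t=S['top']
print('ring top',on(t,240.62,173.16-.4,.079),'pivot',on(t,215.4,182.66,.06))
print('cam2 nest', on(t,199.2,211.3,.034), 'block', on(t,331,205.5,.013))
E
```

```text
ring top [ 0.52615667 -0.01273136  0.079     ] pivot [0.50935985 0.04366167 0.06      ]
cam2 nest [0.45016065 0.08266094 0.034     ] block [ 0.45899207 -0.21682284  0.013     ]
```

View pics/z3.png

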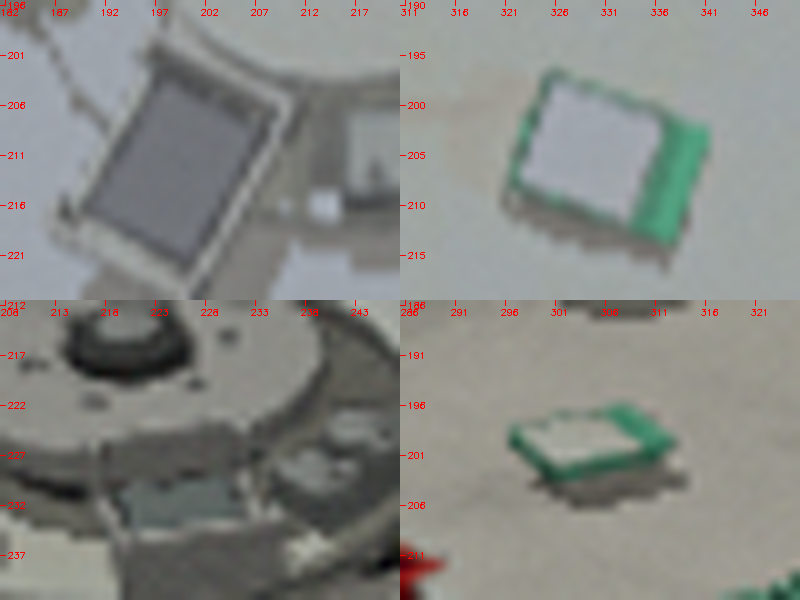

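The crops give clear corners. In the top view the block runs (325.8,196.5), (341.5,202.2), (337.7,213.8), (321.7,208). The nest frame runs (196.5,200), (211.2,205.2), (201,225.2), (186.7,217.7). I'll fit the pose from these points in both views.

```bash
python3 - <<'E'
from h import *
from scipy.optimize import least_squares
t,s=load('top0.png'),load('side0.png')
B=np.array([on(t,u,v,.0130)[:2] for u,v in[(325.8,196.5),(341.5,202.2),(337.7,213.8),(321.7,208)]])
print('block',B.mean(0),'edges mm',np.linalg.norm(np.roll(B,-1,0)-B,axis=1)*1e3)
e=(B[1]-B[0]+B[2]-B[3]); print('long axis deg',np.degrees(np.arctan2(e[1],e[0])))
e=(B[1]-B[2]+B[0]-B[3]); print('short axis deg',np.degrees(np.arctan2(e[1],e[0])))
# side: block top corners
Bs=np.array([on(s,u,v,.013)[:2] for u,v in[(286+11.0-.5,186+14-.5),(286+20.5-.5,186+10.4-.5),(286+27.5-.5,186+14-.5),(286+15.5-.5,186+17.2-.5)]]); print('side block',Bs.mean(0),np.linalg.norm(np.roll(Bs,-1,0)-Bs,axis=1)*1e3)
N=np.array([on(t,u,v,.046)[:2] for u,v in[(196.5,200),(211.2,205.2),(201,225.2),(186.7,217.7)]])
print('nest',N.mean(0),np.linalg.norm(np.roll(N,-1,0)-N,axis=1)*1e3)
e=(N[2]-N[1]+N[3]-N[0]);print('arm deg',np.degrees(np.arctan2(e[1],e[0])))
G=np.array([on(t,u,v,.034)[:2] for u,v in[(182+15.8,196+7),(182+26.3,196+11),(182+18.5,196+26),(182+8,196+20.5)]])
print('glass',G.mean(0),np.linalg.norm(np.roll(G,-1,0)-G,axis=1)*1e3)
obs=[(t,(240.62,172.8),'ring'),(s,(233.3,193.0),'ring'),(s,(190.3,229),'win'),(t,(179.3,158.2),'hood'),(t,(215.4,182.66),'piv'),(s,(220.3,214.5),'piv')]
def pts(q):
    x,y,a,z=q; Rz=lambda a:np.array([[np.cos(a),-np.sin(a)],[np.sin(a),np.cos(a)]])
    P=lambda l,h:np.r_[np.array([x,y])+Rz(a)@np.array(l),h]
    r=.06*np.array([np.cos(-np.pi/4),np.sin(-np.pi/4)])
    return dict(ring=P(r,.079),win=P([0,.076],.0175),hood=P([.005,.0905],.08),piv=P([0,0],z),nest=P([-.076,0],.034))
f=lambda q:np.concatenate([proj(i,pts(q)[n])-p for i,p,n in obs])
r=least_squares(f,[.51,.04,-.5,.06]); print(r.x,np.degrees(r.x[2]),f(r.x).reshape(-1,2).round(1).tolist()); print(pts(r.x))
print('nest proj',proj(t,pts(r.x)['nest']),proj(s,pts(r.x)['nest']))
E
```

```text
block [ 0.45985919 -0.21841771] edges mm [38.20818862 28.51190273 38.75730661 28.57981095]
long axis deg -111.6646777936288
short axis deg -21.58008593608206
side block [ 0.45881219 -0.21189635] [37.55232997 30.08965375 40.85980198 23.6216412 ]
nest [0.44706395 0.08191981] [34.74363344 49.34863912 35.8272994  44.51550904]
arm deg 151.83030729655874
glass [0.44835432 0.08276241] [25.33691316 37.62449905 26.647958   34.71092416]
[ 0.51217482  0.04609969 -0.53023665  0.04424441] -30.380322200963246 [[-0.4, -0.6], [0.8, -0.3], [0.5, -0.8], [-0.9, -0.4], [-0.5, 0.1], [0.7, -0.0]]
{'ring': array([ 0.52731893, -0.01195766,  0.079     ]), 'win': array([0.55061087, 0.11166393, 0.0175    ]), 'hood': array([0.56225751, 0.12164421, 0.08      ]), 'piv': array([0.51217482, 0.04609969, 0.04424441]), 'nest': array([0.44661058, 0.08453574, 0.034     ])}
nest proj [198.36384278 212.89741254] [226.32888444 233.39101144]
```

```bash
cat >> h.py <<'E'
def tgt(yaw):  # tool down; yaw deg = world direction of tool y (closing line)
    a=np.radians(yaw); y=np.array([np.cos(a),np.sin(a),0]); z=np.array([0,0,-1.]); return np.c_[np.cross(y,z),y,z]
def go(p,yaw,half=True):
    s=ctrl.get_state(); T=R.from_rotvec(s['tool_rot']); d=T.inv().apply(np.array(p)-s['position'])/.3
    c=[(T.inv()*R.from_matrix(tgt(yaw+k))).as_rotvec()/(np.pi/3) for k in((0,180) if half else (0,))]
    w=min(c,key=np.linalg.norm); return np.r_[d,w].round(3).tolist()
def yawnow():
    y=R.from_rotvec(ctrl.get_state()['tool_rot']).as_matrix()[:,1]; return np.degrees(np.arctan2(y[1],y[0]))
def st():
    s=ctrl.get_state(); print(round(s['time'],2),s['position'].round(4),'yaw',yawnow().round(2),'q',s['joint_positions'].round(2),'F',s['ft_force'].round(2),'w',round(s['grip_width']*87,1),s['grip_force'].round(1))
E
python3 - <<'E'
from h import *
st(); print(go([.46,.28,.2],-21.6)); print(R.from_rotvec(ctrl.get_state()['tool_rot']).as_matrix().round(3))
E
```

```text
Traceback (most recent call last):
  File "h.py", line 24, in st
    s=ctrl.get_state(); print(round(s['time'],2),s['position'].round(4),'yaw',yawnow().round(2),'q',s['joint_positions'].round(2),'F',s['ft_force'].round(2),'w',round(s['grip_width']*87,1),s['grip_force'].round(1))
                                                                                                                                                                                             ^^^^^^^^^^^^^^^^^^^^^
AttributeError: 'float' object has no attribute 'round'
```

```bash
sed -i "s/s\['grip_force'\].round(1)/round(s['grip_force'],1)/" h.py
python3 - <<'E'
from h import *
st(); print(go([.48,.38,.2],158.4,0),go([.48,.38,.2],-21.6,0)); print(R.from_rotvec(ctrl.get_state()['tool_rot']).as_matrix().round(3))
E
```

```text
0.1 [0.2421 0.6027 0.2216] yaw 68.12 q [-1.17  0.32 -0.07  1.45  0.02  1.37 -0.06] F [ 0.31  0.67 -0.47] w 87.0 0.0
[-1.013, -0.393, 0.073, -0.001, -0.001, -1.505] [-1.013, -0.393, 0.073, -0.001, 0.001, 1.495]
[[-0.928  0.373 -0.001]
 [ 0.373  0.928 -0.002]
 [-0.    -0.002 -1.   ]]
```

jog_arm(moves=[-0.95, -0.4, 0.0, 0, 0, 0.75, 0.0, -0.95, -0.4, 0.0, 0, 0, 0.75, 0.0, -0.95, -0.4, 0.0, 0, 0, 0.75, 0.0, -0.95, -0.4, 0.0, 0, 0, 0.75, 0.0, -0.95, -0.4, 0.0, 0, 0, 0.75, 0.0, -0.95, -0.4, 0.0, 0, 0, 0.75, 0.0, -0.95, -0.4, 0.0, 0, 0, 0.75, 0.0, -0.95, -0.4, 0.0, 0, 0, 0.75, 0.0])

```text
time: 1.1
position: [0.4604, 0.3873, 0.2223]
tool_rot: [-1.726, -2.624, 0.0]
ft_force: [0.2, 0.7, -0.4]
grip_width: 0.499
grip_force: 0.0
```

```bash
python3 - <<'E'
from h import *
st(); print(go([.51,.1,.2],-21.6,0),go([.46,-.217,.15],-21.6,0))
E
```

```text
1.1 [0.4604 0.3873 0.2223] yaw 23.31 q [-0.9   0.22  0.18  1.59 -0.04  1.34 -0.3 ] F [ 0.22  0.67 -0.42] w 43.4 0.0
[-0.945, -0.227, 0.074, -0.001, -0.0, 0.748] [-1.849, -0.798, 0.24, -0.001, -0.0, 0.748]
```

jog_arm(moves=[-0.95, -0.23, 0.0, 0, 0, 0.75, 0.0, -0.95, -0.23, 0.0, 0, 0, 0.75, 0.0, -0.95, -0.23, 0.0, 0, 0, 0.75, 0.0, -0.95, -0.23, 0.0, 0, 0, 0.75, 0.0, -0.95, -0.23, 0.0, 0, 0, 0.75, 0.0, -0.95, -0.23, 0.0, 0, 0, 0.75, 0.0, -0.95, -0.23, 0.0, 0, 0, 0.75, 0.0, -0.95, -0.23, 0.0, 0, 0, 0.75, 0.0])

```text
time: 2.1
position: [0.51, 0.0988, 0.2224]
tool_rot: [-2.599, -1.765, 0.0]
ft_force: [-0.2, -0.0, 0.2]
grip_width: 0.498
grip_force: 0.0
```

```bash
python3 - <<'E'
from h import *
st(); print(go([.4597,-.2175,.06],-21.6,0))
E
```

```text
2.1 [0.51   0.0988 0.2224] yaw -21.64 q [-0.67  0.04  0.44  1.79 -0.02  1.32 -0.6 ] F [-0.25 -0.01  0.17] w 43.3 0.0
[-1.042, 0.233, 0.541, -0.0, -0.0, -0.001]
```

jog_arm(moves=[-0.5, 0.12, 0.1, 0, 0, 0, 0.0, -1, 0.233, 0.3, 0, 0, 0, 0.0, -1, 0.233, 0.44, 0, 0, 0, 0.0, -1, 0.233, 0.44, 0, 0, 0, 0.0, -1, 0.233, 0.44, 0, 0, 0, 0.0, -1, 0.233, 0.44, 0, 0, 0, 0.0, -1, 0.233, 0.44, 0, 0, 0, 0.0, -1, 0.233, 0.44, 0, 0, 0, 0.0])

```text
time: 3.1
position: [0.4646, -0.2061, 0.0908]
tool_rot: [-2.6, -1.763, -0.001]
ft_force: [-0.1, 0.9, -0.2]
grip_width: 0.497
grip_force: 0.0
```

```bash
python3 - <<'E'
from h import *
st(); print(go([.4597,-.2175,.04],-21.6,0),go([.4597,-.2175,.003],-21.6,0))
E
```

```text
3.1 [ 0.4646 -0.2061  0.0908] yaw -21.71 q [-0.32  0.15  0.74  1.98 -0.12  1.05  0.1 ] F [-0.09  0.94 -0.23] w 43.3 0.0
[-0.042, -0.001, 0.169, 0.0, -0.001, -0.002] [-0.042, -0.001, 0.293, 0.0, -0.001, -0.002]
```

jog_arm(moves=[-0.042, 0, 0.17, 0, 0, 0, 0.0, -0.042, 0, 0.24, 0, 0, 0, 0.0, -0.042, 0, 0.293, 0, 0, 0, 0.0, -0.042, 0, 0.293, 0, 0, 0, 0.0, -0.042, 0, 0.293, 0, 0, 0, -0.5, -0.042, 0, 0.293, 0, 0, 0, -0.5, -0.042, 0, 0.293, 0, 0, 0, -0.5, -0.042, 0, 0.293, 0, 0, 0, -0.5], newtons=8)

```text
time: 4.1
position: [0.4597, -0.2197, 0.0035]
tool_rot: [2.602, 1.759, 0.002]
ft_force: [-0.0, 1.0, 6.4]
grip_width: 0.327
grip_force: 8.0
```

```bash
python3 - <<'E'
from h import *
st()
E
```

```text
4.1 [ 0.4597 -0.2197  0.0035] yaw -21.87 q [-0.24  0.3   0.71  2.04 -0.26  0.88  0.23] F [-0.03  1.03  6.4 ] w 28.5 8.0
```

jog_arm(moves=[0, 0, -0.05, 0, 0, 0, -0.5, 0, 0, -0.2, 0, 0, 0, -0.5, 0, 0, -0.4, 0, 0, 0, -0.5, 0.2, -0.05, -0.45, 0, 0, -0.1, -0.5, 0.4, -0.1, -0.45, 0, 0, -0.3, -0.5, 0.6, -0.15, -0.45, 0, 0, -0.45, -0.5, 0.8, -0.2, -0.45, 0, 0, -0.6, -0.5, 0.9, -0.23, -0.45, 0, 0, -0.75, -0.5], newtons=12)

```text
time: 5.1
position: [0.4953, 0.0603, 0.1384]
tool_rot: [1.719, 2.629, 0.002]
ft_force: [-0.3, -1.3, -0.5]
grip_width: 0.324
grip_force: 12.0
```

```bash
python3 - <<'E'
from h import *
st(); print(go([.447,.0835,.10],60.5,0))
E
```

```text
5.1 [0.4953 0.0603 0.1384] yaw 23.66 q [-0.65  0.06  0.49  1.94 -0.03  1.15  0.27] F [-0.27 -1.29 -0.53] w 28.2 12.0
[0.135, -0.117, 0.128, 0.001, -0.0, -0.614]
```

jog_arm(moves=[0.135, -0.117, 0.05, 0, 0, -0.15, -0.5, 0.135, -0.117, 0.1, 0, 0, -0.3, -0.5, 0.135, -0.117, 0.128, 0, 0, -0.45, -0.5, 0.135, -0.117, 0.128, 0, 0, -0.614, -0.5, 0.135, -0.117, 0.128, 0, 0, -0.614, -0.5, 0.135, -0.117, 0.128, 0, 0, -0.614, -0.5, 0.135, -0.117, 0.128, 0, 0, -0.614, -0.5, 0.135, -0.117, 0.128, 0, 0, -0.614, -0.5])

```text
time: 6.1
position: [0.4473, 0.08, 0.0994]
tool_rot: [0.815, 3.034, 0.0]
ft_force: [0.0, -0.2, -0.7]
grip_width: 0.322
grip_force: 12.0
```

```bash
python3 - <<'E'
from h import *
st(); t=shot('top','top1.png'); s=shot('side','side1.png')
S={'top':t,'side':s}; o=np.zeros((600,800,3),np.uint8)
P=ctrl.get_state()['position']; print(proj(t,P),proj(s,P))
for i,(n,x0,y0,k) in enumerate([('top',170,170,60),('side',190,170,60)]):
    w=60;h=75
    c=cv2.resize(S[n]['pixels'][y0:y0+h,x0:x0+w,::-1],(400,500),interpolation=cv2.INTER_CUBIC)
    f=400/w
    for k in range(0,75,5):
        q=int((k+.5)*f)
        cv2.line(c,(q,0),(q,5),(0,0,255),1); cv2.putText(c,str(x0+k),(q-8,15),0,.3,(0,0,255))
        cv2.line(c,(0,q),(5,q),(0,0,255),1); cv2.putText(c,str(y0+k),(7,q+3),0,.3,(0,0,255))
    o[:500,i*400:i*400+400]=c
cv2.imwrite('pics/z4.png',o)
E
```

```text
6.1 [0.4473 0.08   0.0994] yaw 59.91 q [-0.69 -0.    0.46  2.08  0.    1.06  0.81] F [ 0.02 -0.15 -0.66] w 28.0 12.0
[196.56108443 208.63234848] [226.08609282 207.14348735]
```

View pics/z4.png

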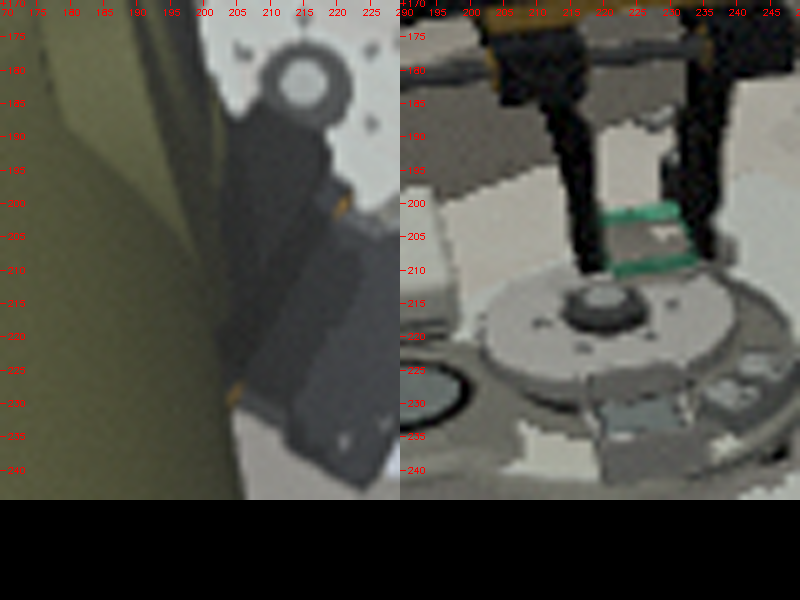

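The arm hides the nest in the top view. The side view shows the held cassette at about (220–235, 200–210) and the nest walls at about (225,225) to (227,234). I'll compare where these land on their planes.

```bash
python3 - <<'E'
from h import *
s=load('side1.png'); st(); P=np.array(ctrl.get_state()['position'])
a=np.radians(150); ux=np.array([np.cos(a),np.sin(a),0]); uy=np.array([-ux[1],ux[0],0])
for sx in(-1,1):
  for sy in(-1,1): print('corner',sx,sy,'top',proj(s,P+ux*.0205*sx+uy*.014*sy+[0,0,.0095]).round(1),'bottom of cassette',proj(s,P+ux*.0205*sx+uy*.014*sy+[0,0,.004]).round(1))
i=on(s,224.6,225,.046); o=on(s,226.6,233.7,.046); piv=np.array([.512,.046,0])
for n,q in(('in',i),('out',o)): print(n,q,'from piv along/across',(q-piv)@ux,(q-piv)@uy)
c=np.array([.447,.083,0])
print('nest model: in edge',proj(s,c-ux*.022+[0,0,.046]),'out',proj(s,c+ux*.022+[0,0,.046]))
for sx in(-1,1):
  for sy in(-1,1): print('nestc',sx,sy,proj(s,c+ux*.022*sx+uy*.0156*sy+[0,0,.046]).round(1))
E
```

```text
6.2 [0.4473 0.08   0.0993] yaw 59.93 q [-0.69 -0.    0.46  2.08  0.    1.06  0.81] F [-0.07 -0.35  0.61] w 27.8 12.0
corner -1 -1 top [218.2 200.3] bottom of cassette [218.3 202.4]
corner -1 1 top [230.4 198.7] bottom of cassette [230.5 200.9]
corner 1 -1 top [221.1 208.1] bottom of cassette [221.2 210.4]
corner 1 1 top [233.8 206.5] bottom of cassette [233.9 208.7]
in [0.46263821 0.07548971 0.046     ] from piv along/across 0.05749341920227166 -0.0008579459027387662
out [0.42912703 0.09751802 0.046     ] from piv along/across 0.09752910852503448 -0.0031794285218064906
nest model: in edge [224.81808443 223.96381855] out [228.15564692 233.29870882]
nestc -1 -1 [218.2 224.9]
nestc -1 1 [231.4 223. ]
nestc 1 -1 [221.2 234.3]
nestc 1 1 [235.  232.3]
```

```bash
python3 - <<'E'
from h import *
s=load('side1.png');o=[]
for x0,y0 in((210,196),(210,222)):
    K=18;c=cv2.resize(s['pixels'][y0:y0+16,x0:x0+32,::-1],None,fx=K,fy=K,interpolation=cv2.INTER_LINEAR)
    c=np.clip(c.astype(float)*1.6,0,255).astype(np.uint8)
    for k in range(0,32,2):
        q=int((k+.5)*K);cv2.line(c,(q,0),(q,4),(0,0,255));cv2.putText(c,str(x0+k),(q-9,14),0,.32,(0,0,255))
        if k<16: cv2.line(c,(0,q),(4,q),(0,0,255));cv2.putText(c,str(y0+k),(6,q+3),0,.32,(0,0,255))
    o.append(c)
cv2.imwrite('pics/z5.png',np.vstack(o))
E
```

```text
(no output)
```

View pics/z5.png

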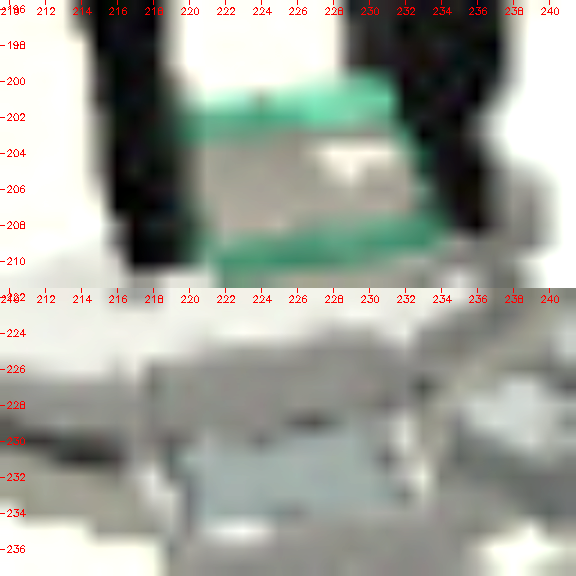

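The cassette and nest line up in the side view to within about 1 px (2–3 mm), and both share the same calibration bias. I'll go down in steps and feel for contact.

```bash
python3 - <<'E'
from h import *
for z in(.046,.0385):print(go([.4474,.0844,z],60,0))
E
```

```text
[0.007, 0.013, 0.178, 0.0, 0.0, -0.001]
[0.007, 0.013, 0.203, 0.0, 0.0, -0.001]
```

jog_arm(moves=[0.007, 0.013, 0.05, 0, 0, 0, -0.5, 0.007, 0.013, 0.1, 0, 0, 0, -0.5, 0.007, 0.013, 0.15, 0, 0, 0, -0.5, 0.007, 0.013, 0.178, 0, 0, 0, -0.5, 0.007, 0.013, 0.182, 0, 0, 0, -0.5, 0.007, 0.013, 0.187, 0, 0, 0, -0.5, 0.007, 0.013, 0.191, 0, 0, 0, -0.5, 0.007, 0.013, 0.194, 0, 0, 0, -0.5])

```text
time: 7.2
position: [0.4478, 0.0846, 0.0415]
tool_rot: [0.814, 3.034, 0.001]
ft_force: [-1.8, 0.3, 4.2]
grip_width: 0.323
grip_force: 12.0
```

```bash
python3 - <<'E'
from h import *
st();print(go([.4474,.0844,.0385],60,0))
E
```

```text
7.2 [0.4478 0.0846 0.0415] yaw 59.97 q [-0.68  0.09  0.46  2.13 -0.05  0.93  0.85] F [-1.8   0.34  4.25] w 28.1 12.0
[0.001, -0.001, 0.01, 0.001, 0.0, -0.001]
```

```bash
python3 - <<'E'
from h import *
for _ in range(3):
    s=ctrl.get_state(); a=np.radians(150); ux=np.array([np.cos(a),np.sin(a),0]); uy=np.array([-ux[1],ux[0],0])
    F=s['ft_force'];M=s['torque'];print('F',F@ux,F@uy,F[2],'M',M@ux,M@uy,M[2]); 
    ctrl.get_image('side')
E
```

```text
F 1.7270428831757711 0.6043044895217111 4.249826599246925 M 0.16643780968555896 -0.13592170909765255 0.01965432112525949
F -0.29902287035824104 0.023383380673998824 3.377493632380789 M 0.12731176889393153 -0.08880777971390023 -0.040987742263812466
F 0.695239371452271 0.6682348655346478 2.656649495012827 M 0.09767901636461394 -0.12734055901140914 0.03609673401358504
```

jog_arm(moves=[0, 0, -0.005, 0, 0, 0, -0.5, 0, 0.0045, -0.005, 0, 0, 0, -0.5, 0, 0.0045, 0.0, 0, 0, 0, -0.5, 0, 0.0045, 0.003, 0, 0, 0, -0.5, 0, 0.0045, 0.006, 0, 0, 0, -0.5, 0, 0.0045, 0.006, 0, 0, 0, -0.5, 0, 0.0045, 0.006, 0, 0, 0, -0.5, 0, 0.0045, 0.006, 0, 0, 0, -0.5])

```text
time: 8.35
position: [0.4483, 0.0858, 0.0394]
tool_rot: [0.814, 3.034, 0.001]
ft_force: [1.6, 0.4, 3.3]
grip_width: 0.323
grip_force: 12.0
```

```bash
cat >> h.py <<'E'
def fm():
    s=ctrl.get_state(); a=np.radians(150); ux=np.array([np.cos(a),np.sin(a),0]); uy=np.array([-ux[1],ux[0],0])
    F=s['ft_force'];M=s['torque'];print('F',F@ux,F@uy,F[2],'M',M@ux,M@uy,M[2])
E
python3 - <<'E'
from h import *
st();fm();print(go([.4474,.0844,.0385],60,0))
E
```

```text
8.35 [0.4483 0.0858 0.0394] yaw 59.96 q [-0.68  0.09  0.46  2.13 -0.05  0.93  0.85] F [1.59 0.38 3.29] w 28.1 12.0
F -1.1876749016357384 -1.1209144571100573 3.294519025556575 M -0.09202047900837995 -0.09570057953518739 -0.003251271427545003
[0.0, -0.005, 0.003, 0.0, 0.0, -0.001]
```

jog_arm(moves=[0, 0, 0.002, 0, 0, 0, -0.5, 0, 0, 0.004, 0, 0, 0, -0.5, 0, 0, 0.006, 0, 0, 0, -0.5, 0, 0, 0.006, 0, 0, 0, -0.5, 0, 0, 0.006, 0, 0, 0, -0.5, 0, 0, 0.006, 0, 0, 0, -0.5, 0, 0, 0.006, 0, 0, 0, -0.5, 0, 0, 0.006, 0, 0, 0, -0.5])

```text
time: 9.35
position: [0.4484, 0.0858, 0.0383]
tool_rot: [0.814, 3.034, 0.001]
ft_force: [-2.4, -0.6, 10.7]
grip_width: 0.326
grip_force: 12.0
```

```bash
python3 - <<'E'
from h import *
st();fm()
E
```

```text
9.35 [0.4484 0.0858 0.0383] yaw 59.96 q [-0.68  0.09  0.46  2.13 -0.05  0.92  0.85] F [-2.4  -0.62 10.73] w 28.4 12.0
F 1.7646382120062571 1.7352332926249623 10.734393007350677 M 0.28233650838226526 -0.42839193251257424 0.00025783061401654195
```

jog_arm(moves=[0, 0, -0.002, 0, 0, 0, -0.5, 0, 0, -0.002, 0, 0, 0, -0.2, 0, 0, -0.002, 0, 0, 0, -0.1, 0, 0, -0.002, 0, 0, 0, -0.1, 0, 0, -0.05, 0, 0, 0, -0.1, 0, 0, -0.15, 0, 0, 0, -0.1, 0, 0, -0.3, 0, 0, 0, -0.1, 0, 0, -0.3, 0, 0, 0, -0.1])

```text
time: 10.35
position: [0.451, 0.0864, 0.1318]
tool_rot: [0.813, 3.028, 0.008]
ft_force: [0.1, -0.2, 0.6]
grip_width: 0.447
grip_force: 0.0
```

```bash
python3 - <<'E'
from h import *
st()
s=shot('side','side2.png')
p=s['pixels'][210:240,205:245,::-1]; c=cv2.resize(p,(800,600),interpolation=cv2.INTER_CUBIC)
cv2.imwrite('pics/z6.png',np.clip(c*1.4,0,255).astype(np.uint8))
E
```

```text
10.35 [0.451  0.0864 0.1318] yaw 59.95 q [-0.7  -0.04  0.45  2.04  0.02  1.13  0.79] F [ 0.1  -0.2   0.56] w 38.9 0.0
```

View pics/z6.png

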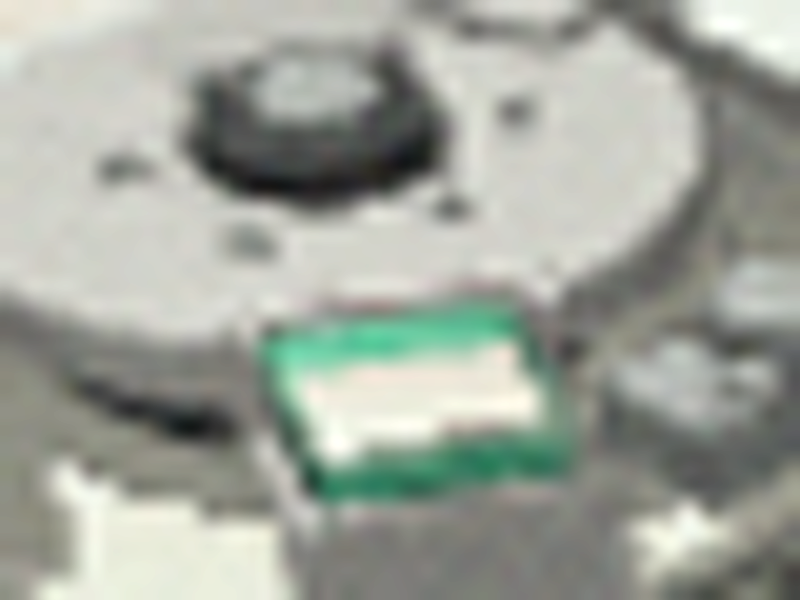

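```bash
python3 - <<'E'
from h import *
s=load('side2.png'); a=np.radians(150); ux=np.array([np.cos(a),np.sin(a),0]); uy=np.array([-ux[1],ux[0],0]); c=np.array([.4484,.0858,0])
b=np.array([.5,.7])
for dz in(0,.004):
  for n,x,y,z in(('FL',-1,-1,.047),('FR',-1,1,.047),('NL',1,-1,.047),('NR',1,1,.047),('NLb',1,-1,.0415),('NRb',1,1,.0415)):
    print(dz,n,(proj(s,c+ux*.0205*x+uy*.014*y+[0,0,z+dz])+b).round(1))
print('wall',[(proj(s,c+ux*.022+uy*.014*y+[0,0,.046])+b).round(1) for y in(-1,1)])
p=s['pixels'].astype(int)
for col in(222,224,226,228,230,232): print(col,[(r,tuple(p[r,col])) for r in range(228,237)])
E
```

```text
0 FL [218.1 225.7]
0 FR [230. 224.]
0 NL [220.9 234.4]
0 NR [233.3 232.6]
0 NLb [221.1 236.6]
0 NRb [233.4 234.7]
0.004 FL [218.  224.1]
0.004 FR [229.9 222.5]
0.004 NL [220.8 232.9]
0.004 NR [233.2 231.1]
0.004 NLb [221. 235.]
0.004 NRb [233.4 233.2]
wall [array([221. , 235.2]), array([233.5, 233.3])]
222 [(228, (np.int64(147), np.int64(157), np.int64(141))), (229, (np.int64(169), np.int64(168), np.int64(155))), (230, (np.int64(170), np.int64(170), np.int64(160))), (231, (np.int64(171), np.int64(175), np.int64(163))), (232, (np.int64(164), np.int64(167), np.int64(159))), (233, (np.int64(83), np.int64(115), np.int64(98))), (234, (np.int64(45), np.int64(96), np.int64(74))), (235, (np.int64(123), np.int64(128), np.int64(122))), (236, (np.int64(101), np.int64(100), np.int64(96)))]
224 [(228, (np.int64(161), np.int64(161), np.int64(149))), (229, (np.int64(170), np.int64(168), np.int64(157))), (230, (np.int64(168), np.int64(169), np.int64(158))), (231, (np.int64(175), np.int64(176), np.int64(166))), (232, (np.int64(107), np.int64(120), np.int64(106))), (233, (np.int64(52), np.int64(95), n
[... 1375 characters left out ...]
(92), np.int64(74))), (233, (np.int64(52), np.int64(96), np.int64(76))), (234, (np.int64(107), np.int64(107), np.int64(102))), (235, (np.int64(93), np.int64(90), np.int64(85))), (236, (np.int64(91), np.int64(90), np.int64(88)))]
232 [(228, (np.int64(70), np.int64(88), np.int64(80))), (229, (np.int64(89), np.int64(107), np.int64(94))), (230, (np.int64(100), np.int64(115), np.int64(100))), (231, (np.int64(89), np.int64(110), np.int64(93))), (232, (np.int64(54), np.int64(96), np.int64(78))), (233, (np.int64(44), np.int64(82), np.int64(67))), (234, (np.int64(104), np.int64(104), np.int64(101))), (235, (np.int64(90), np.int64(90), np.int64(86))), (236, (np.int64(90), np.int64(93), np.int64(89)))]
```

The side view shows the far end of the block down in the nest: its corner at (217.6,226.2) matches a seated block. The near (outer) green face is about 1.5 px too high, so that end is riding on the outer wall. I'll regrasp lightly and slide the block about 2 mm inward.

```bash
python3 - <<'E'
from h import *
st();print(go([.4484,.0858,.06],60,0))
E
```

```text
10.4 [0.4495 0.0861 0.1297] yaw 59.97 q [-0.7  -0.04  0.45  2.04  0.02  1.13  0.79] F [-0.36  0.28 -0.25] w 39.4 0.0
[0.003, -0.004, 0.232, 0.004, 0.002, -0.001]
```

jog_arm(moves=[0, 0, 0.15, 0, 0, 0, -0.1, 0, 0, 0.24, 0, 0, 0, -0.1, 0, 0, 0.27, 0, 0, 0, -0.1, 0, 0, 0.291, 0, 0, 0, -0.1, 0, 0, 0.291, 0, 0, 0, -0.1, 0, 0, 0.291, 0, 0, 0, -0.5, 0, 0, 0.291, 0, 0, 0, -0.5, 0, 0, 0.291, 0, 0, 0, -0.5], newtons=4)

```text
time: 11.4
position: [0.4486, 0.0858, 0.0408]
tool_rot: [0.814, 3.033, 0.001]
ft_force: [0.2, -0.5, 2.0]
grip_width: 0.328
grip_force: 4.0
```

```bash
python3 - <<'E'
from h import *
st();fm()
E
```

```text
11.4 [0.4486 0.0858 0.0408] yaw 59.96 q [-0.69  0.09  0.46  2.13 -0.05  0.93  0.85] F [ 0.21 -0.47  1.99] w 28.6 4.0
F -0.41683283895697554 0.2978403409823633 1.9850078838921381 M 0.06827036304410979 -0.030108192712887005 0.03945672420246913
```

jog_arm(moves=[-0.003, 0, 0.0, 0, 0, 0, -0.5, -0.006, 0, 0.0, 0, 0, 0, -0.5, -0.008, 0, 0.002, 0, 0, 0, -0.5, -0.008, 0, 0.005, 0, 0, 0, -0.5, -0.008, 0, 0.008, 0, 0, 0, -0.5, -0.008, 0, 0.01, 0, 0, 0, -0.5, -0.008, 0, 0.01, 0, 0, 0, -0.5, -0.008, 0, 0.01, 0, 0, 0, -0.5])

```text
time: 12.4
position: [0.4507, 0.0844, 0.0373]
tool_rot: [0.814, 3.033, 0.001]
ft_force: [-0.7, 1.4, 4.2]
grip_width: 0.325
grip_force: 4.0
```

```bash
python3 - <<'E'
from h import *
st();fm()
E
```

```text
12.4 [0.4507 0.0844 0.0373] yaw 59.96 q [-0.69  0.1   0.46  2.13 -0.06  0.92  0.86] F [-0.66  1.39  4.16] w 28.3 4.0
F 1.2681227526383003 -0.8728068388368148 4.163670164550908 M -0.03534106394480636 -0.15384220343188032 0.004889887228862737
```

Now release, rise and look again.

jog_arm(moves=[0, 0, 0, 0, 0, 0, -0.2, 0, 0, 0, 0, 0, 0, -0.1, 0, 0, 0, 0, 0, 0, -0.1, 0, 0, -0.1, 0, 0, 0, -0.1, 0, 0, -0.25, 0, 0, 0, -0.1, 0, 0, -0.3, 0, 0, 0, -0.1, 0, 0, -0.3, 0, 0, 0, -0.1, 0, 0, -0.3, 0, 0, 0, -0.1])

```text
time: 13.4
position: [0.4491, 0.0842, 0.1257]
tool_rot: [-0.813, -3.032, 0.002]
ft_force: [-0.4, 0.2, -0.1]
grip_width: 0.446
grip_force: 0.0
```

```bash
python3 - <<'E'
from h import *
st()
s=shot('side','side3.png')
p=s['pixels'][210:240,205:245,::-1]; c=cv2.resize(p,(800,600),interpolation=cv2.INTER_CUBIC)
cv2.imwrite('pics/z7.png',np.clip(c*1.4,0,255).astype(np.uint8))
p=s['pixels'].astype(int)
for col in(222,224,226,228,230,232): print(col,[(r,int(p[r,col,1]-p[r,col,0]),int(p[r,col,0])) for r in range(222,237)])
E
```

```text
13.4 [0.4491 0.0842 0.1257] yaw 59.97 q [-0.71 -0.03  0.46  2.05  0.01  1.12  0.79] F [-0.41  0.23 -0.06] w 38.8 0.0
222 [(222, 1, 151), (223, 0, 155), (224, 0, 154), (225, 1, 106), (226, 60, 86), (227, 74, 71), (228, -2, 165), (229, -1, 169), (230, 2, 169), (231, 2, 172), (232, 15, 153), (233, 39, 76), (234, 51, 42), (235, 5, 99), (236, -2, 92)]
224 [(222, 0, 151), (223, 0, 150), (224, -3, 157), (225, 18, 94), (226, 67, 75), (227, 47, 99), (228, -1, 164), (229, -2, 171), (230, 1, 170), (231, 2, 164), (232, 15, 105), (233, 42, 52), (234, 35, 63), (235, 4, 103), (236, -1, 93)]
226 [(222, -1, 151), (223, -1, 156), (224, -4, 142), (225, 27, 95), (226, 65, 72), (227, 29, 124), (228, -3, 165), (229, -1, 168), (230, 0, 171), (231, -4, 124), (232, 35, 58), (233, 52, 42), (234, 24, 47), (235, -1, 104), (236, -1, 90)]
228 [(222, 0, 156), (223, 0, 140), (224, -3, 111), (225, 59, 82), (226, 71, 70), (227, -2, 163), (228, -5, 168), (229, -2, 168), (230, 1, 172), (231, 2, 106), (232, 41, 52), (233, 51, 39), (234, -1, 100), (235, -1, 92), (236, 3, 87)]
230 [(222, 3, 148), (223, -1, 158), (224, 4, 103), (225, 23, 81), (226, 34, 78), (227, 1, 147), (228, -1, 158), (229, -2, 173), (230, -1, 166), (231, 14, 107), (232, 44, 54), (233, 37, 57), (234, 1, 107), (235, 0, 91), (236, -3, 87)]
232 [(222, 2, 148), (223, 1, 135), (224, 1, 147), (225, 0, 103), (226, 0, 88), (227, -2, 77), (228, 19, 72), (229, 23, 83), (230, 15, 73), (231, 30, 77), (232, 42, 55), (233, 28, 38), (234, -2, 101), (235, 1, 91), (236, 0, 88)]
```

View pics/z7.png

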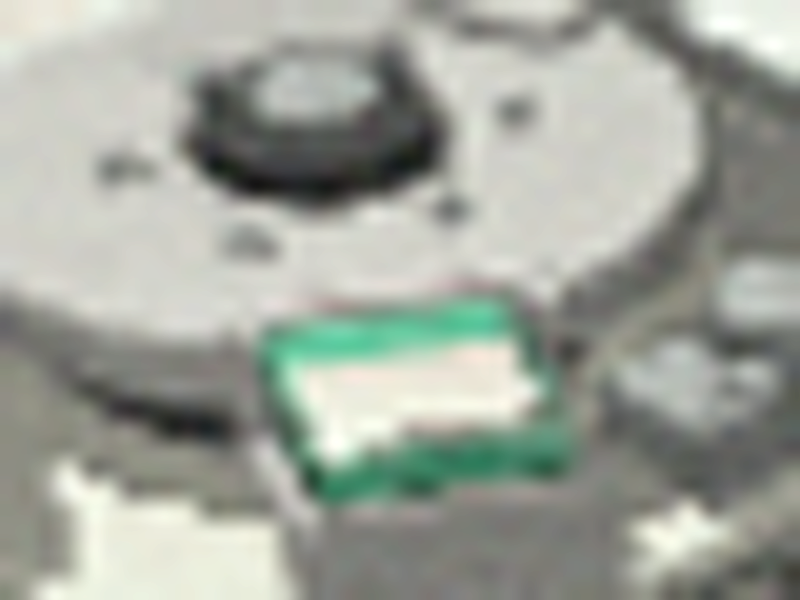

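```bash
python3 - <<'E'
from h import *
def edges(f,col,r0,r1):
    p=load(f)['pixels'].astype(int); g=p[:,:,1]-p[:,:,0]; rr=np.arange(r0,r1,.05)
    gi=np.interp(rr,np.arange(p.shape[0]),g[:,col]); m=gi>20; d=np.flatnonzero(np.diff(m.astype(int))); return rr[d].round(2)
for col in(222,224,226,228,230):
    print(col,'held',edges('side1.png',col,196,216),'nest A',edges('side2.png',col,220,238),'nest B',edges('side3.png',col,220,238))
for col in(302,303,304,305): print('bench',edges('side0.png',col,190,208))
# predicted line rows at col 224..: seated and raised, per mm
s=load('side3.png'); a=np.radians(150); ux=np.array([np.cos(a),np.sin(a),0]); c=np.array([.449,.0845,0])
P=lambda im,c,x,z:proj(im,c+ux*x+[0,0,z]).round(2)
print('nest',P(s,c,-.0205,.047),P(s,c,.0205,.047),P(s,c,.0205,.0415),P(s,c,.022,.046))
s1=load('side1.png');c1=np.array([.4473,.08,0]);print('held',P(s1,c1,-.0205,.1088),P(s1,c1,.0205,.1088),P(s1,c1,.0205,.1033))
E
```

```text
222 held [200.55 203.25 209.   211.05] nest A [225.4  227.8  232.55 234.65] nest B [225.3  227.7  232.2  234.65]
224 held [200.85 203.1  208.6  210.8 ] nest A [225.3  227.7  232.2  234.65] nest B [225.   227.55 232.15 234.45]
226 held [200.2  202.65 208.45 210.55] nest A [224.85 227.4  231.95 234.35] nest B [224.75 227.25 231.6  234.15]
228 held [199.95 202.75 207.9  210.4 ] nest A [224.5  227.2  231.55 233.8 ] nest B [224.35 226.65 231.45 233.55]
230 held [199.35 202.4  207.7  210.1 ] nest A [224.85 226.55 231.25 233.5 ] nest B [224.8  226.4  231.15 233.45]
bench [202.05 203.55]
bench [201.6  203.55]
bench [201.65 203.05]
bench [200.9  202.85]
nest [223.86 223.83] [226.92 232.51] [227.05 234.64] [227.06 233.23]
held [224.3  199.48] [227.47 207.3 ] [227.61 209.57]
```

The near end still looks about 4 mm high (label foreshortened to about 4.5 rows, against about 6.4 if flat). I'll regrasp more firmly and draw it further inward, watching the force.

jog_arm(moves=[0, 0, 0.15, 0, 0, 0, -0.1, 0, 0, 0.24, 0, 0, 0, -0.1, 0, 0, 0.285, 0, 0, 0, -0.1, 0, 0, 0.294, 0, 0, 0, -0.1, 0, 0, 0.294, 0, 0, 0, -0.5, 0, 0, 0.294, 0, 0, 0, -0.5, 0, 0, 0.294, 0, 0, 0, -0.5, -0.004, 0, 0.294, 0, 0, 0, -0.5], newtons=10)

```text
time: 14.45
position: [0.4511, 0.0845, 0.0397]
tool_rot: [-0.814, -3.034, -0.002]
ft_force: [-4.1, 1.8, 6.7]
grip_width: 0.326
grip_force: 10.0
```

```bash
python3 - <<'E'
from h import *
st();fm()
E
```

```text
14.45 [0.4511 0.0845 0.0397] yaw 59.97 q [-0.69  0.1   0.47  2.13 -0.06  0.93  0.86] F [-4.09  1.79  6.71] w 28.4 10.0
F 4.438434280546075 0.4899730690507465 6.708424483449327 M 0.10828314643830717 -0.9487574182586742 0.007630655196885757
```

jog_arm(moves=[-0.002, 0, 0, 0, 0, 0, -0.5, -0.004, 0, 0, 0, 0, 0, -0.5, -0.006, 0, 0, 0, 0, 0, -0.5, -0.006, 0, 0, 0, 0, 0, -0.5, -0.006, 0, 0, 0, 0, 0, -0.5, -0.006, 0, 0, 0, 0, 0, -0.5, -0.006, 0, 0, 0, 0, 0, -0.5, -0.006, 0, 0, 0, 0, 0, -0.5])

```text
time: 15.45
position: [0.4518, 0.0841, 0.0396]
tool_rot: [-0.812, -3.032, -0.002]
ft_force: [-4.9, 2.2, 8.2]
grip_width: 0.323
grip_force: 10.0
```

```bash
python3 - <<'E'
from h import *
st();fm()
E
```

```text
15.45 [0.4518 0.0841 0.0396] yaw 60.0 q [-0.69  0.1   0.47  2.12 -0.06  0.93  0.86] F [-4.85  2.18  8.22] w 28.1 10.0
F 5.294061253974524 0.5370971039665398 8.22237373777596 M 0.14534198592490355 -1.1415674054646312 0.025520427762135017
```

The inner wall now resists at about 5 N. In the pictures the block's near-right corner covers the right stub lip (about (233,231)), while its far end sits left of centre. So it is yawed about 3° relative to the nest. I'll lift slightly, back off, turn 3° clockwise and lower gently.

jog_arm(moves=[0.005, 0, -0.01, 0, 0, 0, -0.5, 0.0115, 0, -0.025, 0, 0, 0.025, -0.5, 0.0115, 0, -0.025, 0, 0, 0.05, -0.5, 0.0115, 0, -0.018, 0, 0, 0.05, -0.5, 0.0115, 0, -0.01, 0, 0, 0.05, -0.5, 0.0115, 0, -0.004, 0, 0, 0.05, -0.5, 0.0115, 0, 0.0, 0, 0, 0.05, -0.5, 0.0115, 0, 0.002, 0, 0, 0.05, -0.5], newtons=5)

```text
time: 16.45
position: [0.4499, 0.0846, 0.0389]
tool_rot: [-0.893, -3.012, -0.0]
ft_force: [-2.1, -1.1, 7.6]
grip_width: 0.325
grip_force: 5.0
```

```bash
python3 - <<'E'
from h import *
st();fm()
E
```

```text
16.45 [0.4499 0.0846 0.0389] yaw 56.96 q [-0.7   0.1   0.47  2.13 -0.06  0.93  0.8 ] F [-2.09 -1.11  7.58] w 28.3 5.0
F 1.2519000061898837 2.007966765589722 7.582486483406928 M 0.41365969908643013 -0.3578990204849934 0.007416681811746204
```

jog_arm(moves=[0, 0, 0, 0, 0, 0, -0.2, 0, 0, 0, 0, 0, 0, -0.1, 0, 0, 0, 0, 0, 0, -0.1, 0, 0, -0.1, 0, 0, 0, -0.1, 0, 0, -0.25, 0, 0, 0, -0.1, 0, 0, -0.3, 0, 0, 0, -0.1, 0, 0, -0.3, 0, 0, 0, -0.1, 0, 0, -0.3, 0, 0, 0, -0.1])

```text
time: 17.45
position: [0.4487, 0.0844, 0.1269]
tool_rot: [-0.892, -3.01, 0.002]
ft_force: [-0.2, 0.2, -0.2]
grip_width: 0.45
grip_force: 0.0
```

```bash
cat >> h.py <<'E'
def edges(f,col,r0,r1):
    p=load(f)['pixels'].astype(int); g=p[:,:,1]-p[:,:,0]; rr=np.arange(r0,r1,.05)
    gi=np.interp(rr,np.arange(p.shape[0]),g[:,col]); m=gi>20; d=np.flatnonzero(np.diff(m.astype(int))); return rr[d].round(2)
def hedges(f,row,c0=212,c1=242):
    p=load(f)['pixels'].astype(int); g=p[:,:,1]-p[:,:,0]; rr=np.arange(c0,c1,.05)
    gi=np.interp(rr,np.arange(p.shape[1]),g[row]); m=gi>15; d=np.flatnonzero(np.diff(m.astype(int))); return rr[d].round(2)
E
python3 - <<'E'
from h import *
st(); shot('side','side4.png')
for c in(222,224,226,228,230): print(c,edges('side4.png',c,220,238))
for r in(226,228,230,232,233): print(r,'new',hedges('side4.png',r),'old',hedges('side3.png',r))
E
```

```text
17.45 [0.4487 0.0844 0.1269] yaw 56.97 q [-0.72 -0.03  0.47  2.05  0.02  1.13  0.74] F [-0.21  0.19 -0.24] w 39.2 0.0
222 [225.45 227.8  232.4  234.55]
224 [225.3  227.65 232.05 234.45]
226 [225.1  227.55 231.7  234.35]
228 [224.6  227.25 231.65 234.  ]
230 [224.65 227.15 231.35 233.6 ]
226 new [218.45 231.25] old [217.8  231.05]
228 new [217.7  221.15 230.65 232.2 ] old [217.4  219.95 230.8  232.2 ]
230 new [218.55 219.75] old [218.45 219.95]
232 new [218.8  220.5  223.35 233.1 ] old [218.75 220.45 223.95 233.4 ]
233 new [219.3  232.75] old [219.45 232.95]
```

The readings hardly changed, so I'll settle it by touch: with the fingers shut, feel the block's top at the outer end and then the inner end.

jog_arm(moves=[0.04, 0, 0.1, 0, 0, 0, -1, 0.04, 0, 0.2, 0, 0, 0, -1, 0.04, 0, 0.23, 0, 0, 0, -1, 0.04, 0, 0.24, 0, 0, 0, -1, 0.04, 0, 0.247, 0, 0, 0, -1, 0.04, 0, 0.252, 0, 0, 0, -1, 0.04, 0, 0.256, 0, 0, 0, -1, 0.04, 0, 0.258, 0, 0, 0, -1])

```text
time: 18.5
position: [0.44, 0.0914, 0.0513]
tool_rot: [0.893, 3.011, 0.001]
ft_force: [-1.0, -0.8, 2.1]
grip_width: 0.007
grip_force: 1.4
```

```bash
python3 - <<'E'
from h import *
st()
E
```

```text
18.5 [0.44   0.0914 0.0513] yaw 56.96 q [-0.72  0.06  0.47  2.14 -0.03  0.95  0.76] F [-0.98 -0.83  2.14] w 0.6 1.4
```

jog_arm(moves=[0, 0, -0.02, 0, 0, 0, -1, -0.08, 0, -0.02, 0, 0, 0, -1, -0.08, 0, -0.02, 0, 0, 0, -1, -0.08, 0, -0.005, 0, 0, 0, -1, -0.08, 0, 0.0, 0, 0, 0, -1, -0.08, 0, 0.004, 0, 0, 0, -1, -0.08, 0, 0.008, 0, 0, 0, -1, -0.08, 0, 0.008, 0, 0, 0, -1])

```text
time: 19.5
position: [0.4597, 0.0783, 0.0486]
tool_rot: [-0.893, -3.012, -0.0]
ft_force: [-0.3, 0.9, 0.1]
grip_width: 0.006
grip_force: 0.0
```

```bash
python3 - <<'E'
from h import *
st()
E
```

```text
19.5 [0.4597 0.0783 0.0486] yaw 56.98 q [-0.69  0.1   0.49  2.1  -0.06  0.95  0.82] F [-0.26  0.85  0.08] w 0.5 0.0
```

The outer end is high, with contact at z 0.0513; the inner end shows no contact down to 0.0486. So the outer end sits on a stub. I'll compare the stub lips' columns in the first side image with the block's columns now.

```bash
python3 - <<'E'
from h import *
a=(load('side0.png')['pixels'].astype(int)+load('side1.png')['pixels'].astype(int))//2; b=load('side4.png')['pixels'].astype(int)
for r in(230,231,232,233,234):
    print(r,'empty',[(c,int(a[r,c].mean())) for c in range(215,238)])
    print('   blk',[(c,int(b[r,c].mean()),int(b[r,c,1]-b[r,c,0])) for c in list(range(216,223))+list(range(230,237))])
E
python3 - <<'E'
import sys; sys.path.insert(0,'.')
from h import *
p=np.hstack([cv2.resize(load('/../pics/'+f)['pixels'][222:238,212:240,::-1],(400,228*1),interpolation=cv2.INTER_CUBIC) for f in('side0.png','side4.png')]) if 0 else None
E
```

```text
230 empty [(215, 50), (216, 62), (217, 84), (218, 72), (219, 58), (220, 72), (221, 101), (222, 92), (223, 83), (224, 65), (225, 84), (226, 95), (227, 99), (228, 99), (229, 102), (230, 91), (231, 92), (232, 134), (233, 93), (234, 97), (235, 67), (236, 72), (237, 87)]
   blk [(216, 73, 0), (217, 91, 0), (218, 66, 5), (219, 89, 23), (220, 152, 13), (221, 166, 0), (222, 166, 2), (230, 162, -2), (231, 113, 0), (232, 81, 13), (233, 93, -2), (234, 102, -1), (235, 66, 4), (236, 79, 4)]
231 empty [(215, 23), (216, 42), (217, 85), (218, 89), (219, 62), (220, 102), (221, 105), (222, 100), (223, 100), (224, 97), (225, 103), (226, 104), (227, 103), (228, 102), (229, 102), (230, 93), (231, 65), (232, 101), (233, 112), (234, 82), (235, 60), (236, 65), (237, 69)]
   blk [(216, 66, 2), (217, 99, -1), (218, 74, -1), (219, 37, 19), (220, 122, 15), (221, 174, 1), (222, 162, 2), (230, 106, 5), (231, 82, 18), (232, 81, 30), (233, 87, 12), (234, 87, 0), (235, 64, 3), (236, 65, 0)]
232 empty [(215, 76), (216, 74), (217, 103), (218, 138), (219, 71), (220, 77), (221, 102), (222, 103), (223, 105), (224, 103), 
[... 652 characters left out ...]
k [(216, 91, 2), (217, 98, -1), (218, 147, -2), (219, 97, 0), (220, 62, 44), (221, 97, 33), (222, 87, 37), (230, 69, 50), (231, 62, 49), (232, 68, 30), (233, 68, 11), (234, 79, -1), (235, 89, 1), (236, 71, 0)]
234 empty [(215, 96), (216, 96), (217, 90), (218, 101), (219, 120), (220, 75), (221, 103), (222, 99), (223, 99), (224, 94), (225, 86), (226, 95), (227, 110), (228, 112), (229, 119), (230, 124), (231, 116), (232, 104), (233, 105), (234, 94), (235, 92), (236, 84), (237, 90)]
   blk [(216, 96, 4), (217, 104, 2), (218, 132, -1), (219, 140, 0), (220, 53, 32), (221, 71, 50), (222, 71, 50), (230, 107, 1), (231, 106, 0), (232, 101, -1), (233, 99, -1), (234, 92, 0), (235, 89, -1), (236, 72, 0)]
```

The lips at row 233 have inner edges at about 219.5 and 232.5, and the right one is covered by the block. I'll regrasp nearer the high end, press lightly and scan sideways until it drops in.

jog_arm(moves=[0, 0, -0.12, 0, 0, 0, -0.1, 0.056, 0, -0.12, 0, 0, -0.017, -0.1, 0.056, 0, -0.12, 0, 0, -0.017, -0.1, 0.056, 0, -0.12, 0, 0, -0.017, -0.1, 0.056, 0, -0.03, 0, 0, -0.017, -0.1, 0.056, 0, 0.027, 0, 0, -0.017, -0.1, 0.056, 0, 0.027, 0, 0, -0.017, -0.1, 0.056, 0, 0.027, 0, 0, -0.017, -0.5], newtons=6)

```text
time: 20.5
position: [0.4461, 0.0871, 0.0407]
tool_rot: [0.867, 3.019, -0.0]
ft_force: [-0.4, 0.1, 0.1]
grip_width: 0.4
grip_force: 0.0
```

jog_arm(moves=[0, 0, 0, 0, 0, 0, -0.5, 0, 0, 0, 0, 0, 0, -0.5, 0, 0, 0.003, 0, 0, 0, -0.5, 0, 0.002, 0.004, 0, 0, 0, -0.5, 0, 0.004, 0.005, 0, 0, 0, -0.5, 0, 0.006, 0.006, 0, 0, 0, -0.5, 0, 0.006, 0.006, 0, 0, 0, -0.5, 0, 0.006, 0.006, 0, 0, 0, -0.5])

```text
time: 21.5
position: [0.4466, 0.0876, 0.0395]
tool_rot: [-0.867, -3.019, 0.002]
ft_force: [-3.7, -3.8, 8.9]
grip_width: 0.324
grip_force: 6.0
```

```bash
python3 - <<'E'
from h import *
st();fm()
E
```

```text
21.5 [0.4466 0.0876 0.0395] yaw 57.95 q [-0.71  0.09  0.48  2.13 -0.05  0.93  0.81] F [-3.75 -3.84  8.85] w 28.2 6.0
F 1.3288289949438017 5.197208011675145 8.853060521579708 M 1.2265023703670934 -0.08991098837058532 0.004878473324737621
```

jog_arm(moves=[0, -0.004, 0, 0, 0, 0.02, -0.5, 0, -0.006, 0, 0, 0, 0.035, -0.5, 0, -0.006, 0, 0, 0, 0.05, -0.5, 0, -0.006, 0.001, 0, 0, 0.065, -0.5, 0, -0.008, 0.001, 0, 0, 0.065, -0.5, 0, -0.01, 0.001, 0, 0, 0.065, -0.5, 0, -0.008, 0.001, 0, 0, 0.065, -0.5, 0, -0.008, 0.001, 0, 0, 0.065, -0.5])

```text
time: 22.5
position: [0.4467, 0.0873, 0.0395]
tool_rot: [0.968, 2.987, 0.003]
ft_force: [-0.0, -0.1, 6.0]
grip_width: 0.324
grip_force: 6.0
```

```bash
python3 - <<'E'
from h import *
st();fm()
E
```

```text
22.5 [0.4467 0.0873 0.0395] yaw 54.09 q [-0.71  0.09  0.48  2.14 -0.05  0.92  0.74] F [-0.   -0.11  6.  ] w 28.2 6.0
F -0.05151081472258254 0.09366164731157567 5.99504107677971 M 0.1479875989200891 0.024013596059803834 0.0338640728796789
```

jog_arm(moves=[-0.003, 0, 0, 0, 0, 0, -0.5, -0.006, 0, 0, 0, 0, 0, -0.5, -0.009, 0, 0.001, 0, 0, 0, -0.5, -0.012, 0, 0.001, 0, 0, 0, -0.5, -0.012, 0, 0.001, 0, 0, 0, -0.5, -0.012, 0, 0.001, 0, 0, 0, -0.5, -0.012, 0, 0.001, 0, 0, 0, -0.5, -0.012, 0, 0.001, 0, 0, 0, -0.5])

```text
time: 23.5
position: [0.4482, 0.0864, 0.0389]
tool_rot: [-0.967, -2.988, -0.003]
ft_force: [-2.8, 2.2, 6.8]
grip_width: 0.323
grip_force: 6.0
```

```bash
python3 - <<'E'
from h import *
st();fm()
E
```

```text
23.5 [0.4482 0.0864 0.0389] yaw 54.12 q [-0.71  0.09  0.48  2.13 -0.06  0.93  0.75] F [-2.79  2.19  6.77] w 28.1 6.0
F 3.509993094455916 -0.49771869418913317 6.7663849533423885 M -0.10762522114278325 -0.7724880813105546 0.002991983075998979
```

jog_arm(moves=[0, 0, 0, 0, 0, 0, -0.2, 0, 0, 0, 0, 0, 0, -0.1, 0, 0, 0, 0, 0, 0, -0.1, 0, 0, -0.1, 0, 0, 0, -0.1, 0, 0, -0.25, 0, 0, 0, -0.1, 0, 0, -0.3, 0, 0, 0, -0.1, 0, 0, -0.3, 0, 0, 0, -0.1, 0, 0, -0.3, 0, 0, 0, -0.1])

```text
time: 24.5
position: [0.4473, 0.0844, 0.1266]
tool_rot: [-0.968, -2.987, 0.002]
ft_force: [0.0, -0.6, 0.0]
grip_width: 0.453
grip_force: 0.0
```

```bash
python3 - <<'E'
from h import *
st(); shot('side','side5.png')
for c in(222,224,226,228,230): print(c,edges('side5.png',c,220,238))
for r in(226,228,230,232,233): print(r,'new',hedges('side5.png',r),'old',hedges('side4.png',r))
b=load('side5.png')['pixels'].astype(int)
for r in(230,231,232,233,234):
    print('   blk',[(c,int(b[r,c].mean()),int(b[r,c,1]-b[r,c,0])) for c in list(range(216,223))+list(range(230,237))])
E
```

```text
24.5 [0.4473 0.0844 0.1266] yaw 54.08 q [-0.73 -0.04  0.48  2.05  0.02  1.13  0.69] F [ 0.03 -0.61  0.03] w 39.4 0.0
222 [225.1  227.55 231.85 234.1 ]
224 [224.85 227.4  231.75 233.95]
226 [224.7  227.25 231.55 233.7 ]
228 [224.45 226.85 231.3  233.55]
230 [224.4 226.7 231.1 233.6]
226 new [217.9 231.2] old [218.45 231.25]
228 new [217.9  219.4  230.35 231.5 ] old [217.7  221.15 230.65 232.2 ]
230 new [218.15 219.35] old [218.55 219.75]
232 new [218.6  231.75] old [218.8  220.5  223.35 233.1 ]
233 new [218.55 231.6 ] old [219.3  232.75]
   blk [(216, 69, 3), (217, 90, -3), (218, 77, 13), (219, 123, 23), (220, 171, 3), (221, 166, 2), (222, 165, 1), (230, 112, -2), (231, 84, 12), (232, 91, 7), (233, 89, 0), (234, 100, -1), (235, 69, 2), (236, 78, 2)]
   blk [(216, 56, 2), (217, 99, -2), (218, 85, 10), (219, 113, 21), (220, 169, 1), (221, 173, 2), (222, 172, 2), (230, 91, 16), (231, 90, 25), (232, 83, 16), (233, 92, -3), (234, 93, 1), (235, 65, 3), (236, 68, 4)]
   blk [(216, 78, 1), (217, 99, -2), (218, 131, 1), (219, 99, 23), (220, 104, 23), (221, 112, 21), (222, 111, 22), (230, 74, 47), (231, 78, 35), (232, 97, 9), (233, 92, 0), (234, 85, 3), (235, 80, 1), (236, 73, 2)]
   blk [(216, 93, 1), (217, 102, 4), (218, 145, 0), (219, 98, 25), (220, 74, 56), (221, 73, 51), (222, 71, 50), (230, 70, 50), (231, 71, 31), (232, 56, 5), (233, 69, -2), (234, 74, -2), (235, 90, -1), (236, 74, 0)]
   blk [(216, 103, 3), (217, 102, -1), (218, 127, 2), (219, 122, 15), (220, 71, 40), (221, 80, 27), (222, 92, 23), (230, 102, 1), (231, 106, 0), (232, 102, 1), (233, 105, -1), (234, 90, 3), (235, 88, 0), (236, 81, 0)]
```

```bash
python3 - <<'E'
from h import *
st(); print(go([.48,-.17,.18],54,0))
E
```

```text
24.55 [0.4472 0.0844 0.1265] yaw 54.09 q [-0.73 -0.04  0.48  2.05  0.02  1.13  0.69] F [-0.05  0.19  0.99] w 38.9 0.0
[-0.586, -0.623, -0.178, -0.002, -0.001, 0.001]
```

jog_arm(moves=[-0.2, -0.2, -0.15, 0, 0, 0, -0.1, -0.4, -0.4, -0.2, 0, 0, 0, -0.1, -0.59, -0.62, -0.2, 0, 0, 0, -0.1, -0.59, -0.62, -0.2, 0, 0, 0, -0.1, -0.59, -0.62, -0.2, 0, 0, 0, -0.1, -0.59, -0.62, -0.2, 0, 0, 0, -0.1, -0.59, -0.62, -0.2, 0, 0, 0, -0.1, -0.59, -0.62, -0.2, 0, 0, 0, -0.1])

```text
time: 25.55
position: [0.4825, -0.168, 0.1875]
tool_rot: [-0.964, -2.989, -0.001]
ft_force: [0.1, 0.4, 0.5]
grip_width: 0.454
grip_force: 0.0
```

```bash
python3 - <<'E'
from h import *
st(); t=shot('top','top6.png'); s=shot('side','side6.png')
o=np.zeros((600,800,3),np.uint8)
for i,(f,x0,y0) in enumerate([('top0.png',182,196),('top6.png',182,196),('side0.png',208,212),('side6.png',208,212)]):
    c=cv2.resize(load(f)['pixels'][y0:y0+30,x0:x0+40,::-1],(400,300),interpolation=cv2.INTER_CUBIC)
    c=np.clip(c*1.3,0,255).astype(np.uint8)
    for k in range(0,40,5):
        cv2.line(c,(k*10+5,0),(k*10+5,5),(0,0,255),1); cv2.putText(c,str(x0+k),(k*10,15),0,.3,(0,0,255))
        if k<30: cv2.line(c,(0,k*10+5),(5,k*10+5),(0,0,255),1); cv2.putText(c,str(y0+k),(7,k*10+8),0,.3,(0,0,255))
    o[i//2*300:i//2*300+300,i%2*400:i%2*400+400]=c
cv2.imwrite('pics/z8.png',o)
E
```

```text
25.55 [ 0.4825 -0.168   0.1875] yaw 54.24 q [-0.47  0.04  0.78  1.86 -0.03  1.25  1.26] F [0.05 0.41 0.54] w 39.5 0.0
```

View pics/z8.png

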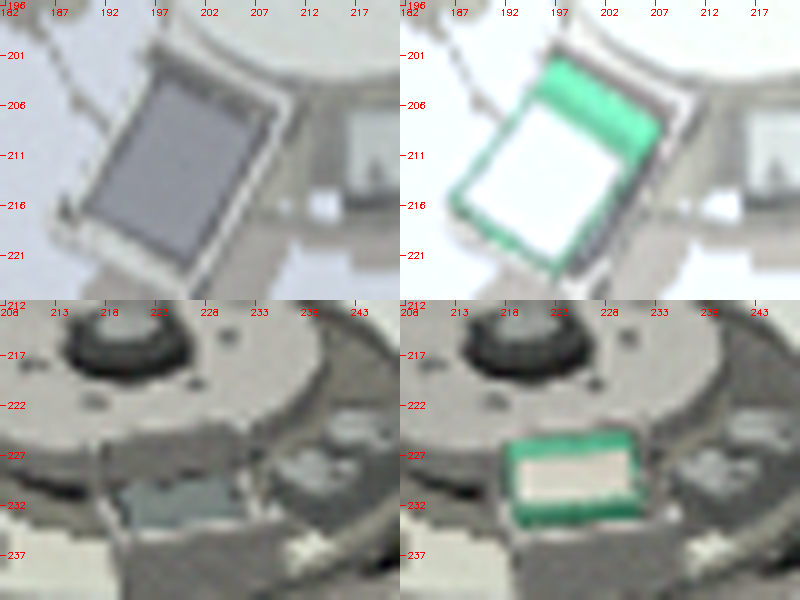

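The top view shows it clearly. There is a dark gap along the block's right (+y) long side, and the left side lies over the left stub lip, so the block sits too far to tool +y. I'll compute the offset between block and nest frame in this same view.

```bash
python3 - <<'E'
from h import *
t=load('top6.png')
def quad(C,z):
    Q=np.array([on(t,u,v,z)[:2] for u,v in C]); e=Q[2]-Q[1]+Q[3]-Q[0]; return Q.mean(0),np.degrees(np.arctan2(e[1],e[0])),np.linalg.norm(np.roll(Q,-1,0)-Q,axis=1)*1e3
F=quad([(196.5,200),(211.2,205.2),(201,225.2),(186.7,217.7)],.046)
B=quad([(197.0,200.3),(207.8,208.3),(197.5,223),(186.5,215.2)],.049)
print(F);print(B)
for a in(F[1],150,148):
    r=np.radians(a);ux=np.array([np.cos(r),np.sin(r)]);uy=np.array([-ux[1],ux[0]]); d=F[0]-B[0]; print(a,'shift along',d@ux*1e3,'across(uy)',d@uy*1e3)
# edges of frame: directions
E=lambda a,b:(lambda d:np.degrees(np.arctan2(d[1],d[0])))(on(t,*b,.046)-on(t,*a,.046))
print('frame right edge',E((211.2,205.2),(201,225.2)),'left',E((196.5,200),(186.7,217.7)),'block right',E((207.8,208.3),(197.5,223)),'left',E((197,200.3),(186.5,215.2)), 'block short',E((186.5,215.2),(197.5,223)),'frame short',E((186.7,217.7),(201,225.2)),E((196.5,200),(211.2,205.2)))
E
```

```text
(array([0.44706395, 0.08191981]), np.float64(151.83030729655874), array([34.74363344, 49.34863912, 35.8272994 , 44.51550904]))
(array([0.44745646, 0.08517276]), np.float64(144.61444527176374), array([30.01994258, 39.20472228, 29.93050791, 39.92322202]))
151.83030729655874 shift along -1.1896561318566685 across(uy) 3.052945631734908
150 shift along -1.2865585977064888 across(uy) 3.0133910660684156
148 shift along -1.3909406925440166 across(uy) 2.9666551421118363
frame right edge 152.61692500947828 left 150.95827879072155 block right 144.56521481274808 left 144.66278972812512 block short -126.46282159206913 frame short -118.92957836840853 -110.9631148492347
```

The block needs to move 3 mm toward +uy and about 1 mm inward, and turn back to about 61° tool yaw. My first yaw was right; the 3° correction was not.

```bash
python3 - <<'E'
from h import *
st(); print(go([.4482,.0858,.075],55,0),go([.4482,.0858,.0395],55,0))
E
```

```text
25.65 [ 0.4826 -0.1685  0.1878] yaw 54.21 q [-0.47  0.04  0.78  1.86 -0.03  1.25  1.27] F [-0.42  1.01  0.19] w 39.3 0.0
[0.589, 0.62, 0.377, 0.0, -0.0, -0.013] [0.589, 0.62, 0.495, 0.0, -0.0, -0.013]
```

jog_arm(moves=[0.2, 0.2, 0.1, 0, 0, 0, -0.1, 0.4, 0.4, 0.15, 0, 0, 0, -0.1, 0.589, 0.62, 0.25, 0, 0, -0.013, -0.1, 0.589, 0.62, 0.3, 0, 0, -0.013, -0.1, 0.589, 0.62, 0.32, 0, 0, -0.013, -0.1, 0.589, 0.62, 0.34, 0, 0, -0.013, -0.1, 0.589, 0.62, 0.36, 0, 0, -0.013, -0.1, 0.589, 0.62, 0.36, 0, 0, -0.013, -0.1])

```text
time: 26.65
position: [0.449, 0.0827, 0.0802]
tool_rot: [0.953, 2.993, -0.0]
ft_force: [-0.6, -0.4, 0.0]
grip_width: 0.444
grip_force: 0.0
```

```bash
python3 - <<'E'
from h import *
st(); print(go([.4482,.0858,.0395],55,0))
E
```

```text
26.65 [0.449  0.0827 0.0802] yaw 54.69 q [-0.74  0.03  0.51  2.1  -0.02  1.02  0.73] F [-0.55 -0.36  0.03] w 38.7 0.0
[0.008, 0.007, 0.136, -0.0, 0.0, -0.005]
```

jog_arm(moves=[0.008, 0.007, 0.04, 0, 0, 0, -0.1, 0.008, 0.007, 0.09, 0, 0, 0, -0.1, 0.008, 0.007, 0.12, 0, 0, 0, -0.1, 0.008, 0.007, 0.136, 0, 0, 0, -0.1, 0.008, 0.007, 0.136, 0, 0, 0, -0.1, 0.008, 0.007, 0.136, 0, 0, 0, -0.5, 0.008, 0.007, 0.136, 0, 0, 0, -0.5, 0.008, 0.007, 0.136, 0, 0, 0, -0.5], newtons=6)

```text
time: 27.65
position: [0.4482, 0.0877, 0.0396]
tool_rot: [0.948, 2.994, 0.001]
ft_force: [0.5, -0.6, 0.6]
grip_width: 0.329
grip_force: 6.0
```

```bash
python3 - <<'E'
from h import *
st(); print(go([.4482,.0828,.046],61,0),go([.4482,.0828,.0395],61,0))
E
```

```text
27.65 [0.4482 0.0877 0.0396] yaw 54.87 q [-0.74  0.09  0.51  2.13 -0.06  0.93  0.76] F [ 0.47 -0.64  0.64] w 28.6 6.0
[-0.01, -0.013, -0.021, 0.001, 0.0, -0.102] [-0.01, -0.013, 0.0, 0.001, 0.0, -0.102]
```

```bash
python3 - <<'E'
from h import *
print(go([.4469,.0831,.0405],61,0))
E
```

```text
[-0.005, -0.015, -0.003, 0.001, 0.0, -0.102]
```

jog_arm(moves=[0, 0, -0.03, 0, 0, 0, -0.5, -0.005, -0.015, -0.03, 0, 0, -0.102, -0.5, -0.005, -0.015, -0.03, 0, 0, -0.102, -0.5, -0.005, -0.015, -0.015, 0, 0, -0.102, -0.5, -0.005, -0.015, -0.005, 0, 0, -0.102, -0.5, -0.005, -0.015, 0.0, 0, 0, -0.102, -0.5, -0.005, -0.015, 0.004, 0, 0, -0.102, -0.5, -0.005, -0.015, 0.006, 0, 0, -0.102, -0.5])

```text
time: 28.65
position: [0.4467, 0.0837, 0.0378]
tool_rot: [0.787, 3.041, 0.001]
ft_force: [-1.3, 1.8, 5.7]
grip_width: 0.327
grip_force: 6.0
```

```bash
python3 - <<'E'
from h import *
st(); fm()
E
```

```text
28.65 [0.4467 0.0837 0.0378] yaw 60.97 q [-0.73  0.09  0.51  2.14 -0.06  0.92  0.87] F [-1.3   1.76  5.72] w 28.4 6.0
F 2.0101827329366513 -0.876353768039026 5.723731972873024 M -0.025127497630435664 -0.4028969588950797 -0.03000217751719336
```

jog_arm(moves=[0, 0, 0, 0, 0, 0, -0.2, 0, 0, 0, 0, 0, 0, -0.1, 0, 0, 0, 0, 0, 0, -0.1, 0, 0, -0.1, 0, 0, 0, -0.1, 0, 0, -0.25, 0, 0, 0, -0.1, 0, 0, -0.3, 0, 0, 0, -0.1, 0, 0, -0.3, 0, 0, 0, -0.1, 0, 0, -0.3, 0, 0, 0, -0.1])

```text
time: 29.65
position: [0.4454, 0.0828, 0.126]
tool_rot: [-0.786, -3.04, 0.002]
ft_force: [-1.0, -0.1, 0.0]
grip_width: 0.447
grip_force: 0.0
```

```bash
python3 - <<'E'
from h import *
st(); shot('side','side7.png')
for c in(222,224,226,228,230): print(c,edges('side7.png',c,220,238))
for r in(226,228,230,232,233): print(r,'new',hedges('side7.png',r))
E
```

```text
29.65 [0.4454 0.0828 0.126 ] yaw 60.99 q [-0.75 -0.04  0.5   2.05  0.02  1.13  0.81] F [-0.98 -0.06  0.01] w 38.9 0.0
222 [224.85 227.7  232.7  234.65]
224 [224.55 227.35 232.65 234.55]
226 [224.35 226.85 232.15 234.25]
228 [224.15 226.7  231.85 234.2 ]
230 [224.   226.55 231.65 233.6 ]
226 new [218.3 232.2]
228 new [218.85 220.45 231.65 233.1 ]
230 new [219.35 221.1 ]
232 new [219.65 221.4  226.95 234.35]
233 new [220.3  233.95]
```

jog_arm(moves=[0.04, 0, 0.1, 0, 0, 0, -1, 0.04, 0, 0.2, 0, 0, 0, -1, 0.04, 0, 0.24, 0, 0, 0, -1, 0.04, 0, 0.25, 0, 0, 0, -1, 0.04, 0, 0.257, 0, 0, 0, -1, 0.04, 0, 0.262, 0, 0, 0, -1, 0.04, 0, 0.266, 0, 0, 0, -1, 0.04, 0, 0.266, 0, 0, 0, -1])

```text
time: 30.7
position: [0.4361, 0.089, 0.0479]
tool_rot: [0.787, 3.041, 0.001]
ft_force: [0.4, 0.5, 0.4]
grip_width: 0.006
grip_force: 0.0
```

```bash
python3 - <<'E'
from h import *
st();fm()
E
```

```text
30.7 [0.4361 0.089  0.0479] yaw 60.99 q [-0.75  0.05  0.5   2.15 -0.03  0.94  0.84] F [0.4  0.45 0.36] w 0.5 0.0
F -0.12275165679627381 -0.5914343368728179 0.3602318936744552 M 0.01128472806584988 -0.025844524451629006 0.0752784233999725
```

jog_arm(moves=[0, 0, 0.003, 0, 0, 0, -1, 0, 0, -0.02, 0, 0, 0, -1, -0.08, 0, -0.02, 0, 0, 0, -1, -0.08, 0, -0.01, 0, 0, 0, -1, -0.08, 0, -0.002, 0, 0, 0, -1, -0.08, 0, 0.0, 0, 0, 0, -1, -0.08, 0, 0.002, 0, 0, 0, -1, -0.08, 0, 0.002, 0, 0, 0, -1])

```text
time: 31.7
position: [0.4562, 0.0775, 0.0474]
tool_rot: [-0.786, -3.04, -0.0]
ft_force: [-2.7, -0.7, 6.1]
grip_width: 0.002
grip_force: 3.0
```

```bash
python3 - <<'E'
from h import *
st();fm()
E
```

```text
31.7 [0.4562 0.0775 0.0474] yaw 61.01 q [-0.72  0.1   0.52  2.11 -0.06  0.95  0.9 ] F [-2.71 -0.72  6.09] w 0.2 3.0
F 1.9917556854054828 1.9781820466844553 6.087371195223829 M 0.47756892012936497 -0.5233864525340988 -0.008737931195960662
```

Both ends now read about 0.0475 or lower, so the block is flat and in the nest. Next is the ring, at about (0.528, −0.012).

```bash
python3 - <<'E'
from h import *
print(go([.528,-.0118,.115],16,0))
E
```

```text
[-0.353, -0.144, -0.226, -0.001, -0.001, 0.75]
```

jog_arm(moves=[0, 0, -0.2, 0, 0, 0, -1, 0, 0, -0.28, 0, 0, 0.15, -0.5, -0.18, -0.07, -0.28, 0, 0, 0.33, 0, -0.353, -0.144, -0.28, 0, 0, 0.5, 0, -0.353, -0.144, -0.25, 0, 0, 0.65, 0, -0.353, -0.144, -0.226, 0, 0, 0.75, 0, -0.353, -0.144, -0.226, 0, 0, 0.75, 0, -0.353, -0.144, -0.226, 0, 0, 0.75, 0])

```text
time: 32.7
position: [0.5286, -0.0115, 0.115]
tool_rot: [1.888, 2.511, 0.001]
ft_force: [0.1, -0.0, 0.2]
grip_width: 0.498
grip_force: 0.0
```

```bash
python3 - <<'E'
from h import *
st(); print(go([.528,-.0118,.0495],16,0))
s=shot('side','side8.png'); t=shot('top','top8.png')
# ring in side (dark cylinder) vs fingers ; re-measure block label rows in side
for c in(222,224,226,228,230): print(c,edges('side8.png',c,220,238))
E
```

```text
32.7 [ 0.5286 -0.0115  0.115 ] yaw 16.12 q [-0.64  0.16  0.67  1.91 -0.11  1.11  0.36] F [ 0.07 -0.    0.21] w 43.3 0.0
[-0.0, -0.002, 0.218, 0.0, -0.0, 0.002]
222 [224.7  227.7  233.65 234.5 ]
224 [224.4  227.45 233.65 234.25]
226 [224.15 227.25 232.85 234.2 ]
228 [223.75 226.65 232.75 234.3 ]
230 [223.7  226.5  232.65 233.3 ]
```

The label now spans about 6 rows and the near green band about 1 row, which is what a flat, seated block should show. Next I'll go down over the ring and grip it.

jog_arm(moves=[0, 0, 0.08, 0, 0, 0, 0, 0, 0, 0.15, 0, 0, 0, 0, 0, 0, 0.2, 0, 0, 0, 0, 0, 0, 0.218, 0, 0, 0, 0, 0, 0, 0.218, 0, 0, 0, 0, 0, 0, 0.218, 0, 0, 0, -0.6, 0, 0, 0.218, 0, 0, 0, -0.6, 0, 0, 0.218, 0, 0, 0, -0.6], newtons=15)

```text
time: 33.8
position: [0.53, -0.0116, 0.0501]
tool_rot: [1.89, 2.507, 0.004]
ft_force: [2.4, -0.1, -1.5]
grip_width: 0.271
grip_force: 15.0
```

```bash
python3 - <<'E'
from h import *
st()
E
```

```text
33.8 [ 0.53   -0.0116  0.0501] yaw 15.99 q [-0.61  0.26  0.65  1.96 -0.19  0.98  0.41] F [ 2.39 -0.14 -1.46] w 23.6 15.0
```

jog_arm(moves=[0, 0.004, -0.005, 0, 0, 0, -0.6, 0, 0.004, -0.012, 0, 0, 0, -0.6, 0, 0.004, -0.02, 0, 0, 0, -0.6, 0, 0.004, -0.028, 0, 0, 0, -0.6, 0, 0.004, -0.033, 0, 0, 0, -0.6, 0, 0.004, -0.033, 0, 0, 0, -0.6, 0, 0.004, -0.033, 0, 0, 0, -0.6, 0, 0.004, -0.033, 0, 0, 0, -0.6], newtons=22)

```text
time: 34.8
position: [0.5295, -0.0116, 0.0593]
tool_rot: [-1.891, -2.508, 0.0]
ft_force: [1.5, -0.4, -6.9]
grip_width: 0.267
grip_force: 22.0
```

```bash
python3 - <<'E'
from h import *
st()
piv=np.array([.5133,.0465]); p=ctrl.get_state()['position'][:2]-piv; r=np.linalg.norm(p); a0=np.degrees(np.arctan2(p[1],p[0])); print(r,a0)
s=ctrl.get_state(); T=R.from_rotvec(s['tool_rot'])
for d in range(10,111,10):
    a=np.radians(a0-d); q=piv+r*np.array([np.cos(a),np.sin(a)]); D=T.inv().apply(np.r_[q,s['position'][2]]-s['position'])/.3
    print(d,D.round(3),round(d/60,3))
E
```

```text
34.8 [ 0.5295 -0.0116  0.0593] yaw 15.98 q [-0.61  0.24  0.66  1.95 -0.18  1.    0.4 ] F [ 1.54 -0.4  -6.94] w 23.2 22.0
0.06035952209151519 -74.40330555879946
10 [ 0.003 -0.035  0.   ] 0.167
20 [ 0.013 -0.069  0.   ] 0.333
30 [ 0.028 -0.1    0.   ] 0.5
40 [ 0.048 -0.129  0.   ] 0.667
50 [ 0.073 -0.154  0.   ] 0.833
60 [ 0.102 -0.174  0.   ] 1.0
70 [ 0.134 -0.188  0.   ] 1.167
80 [ 0.168 -0.197  0.   ] 1.333
90 [ 0.203 -0.2    0.   ] 1.5
100 [ 0.237 -0.197  0.   ] 1.667
110 [ 0.271 -0.187  0.   ] 1.833
```

The ring is lifted 9.2 mm with a 6.9 N spring pull. I'll start the swing, then read the keeper's slot from the first top image along the 60 mm arc.

jog_arm(moves=[0.001, -0.018, 0, 0, 0, 0.083, -0.6, 0.003, -0.035, 0, 0, 0, 0.167, -0.6, 0.007, -0.052, 0, 0, 0, 0.25, -0.6, 0.013, -0.069, 0, 0, 0, 0.333, -0.6, 0.02, -0.085, 0, 0, 0, 0.417, -0.6, 0.028, -0.1, 0, 0, 0, 0.5, -0.6, 0.038, -0.115, 0, 0, 0, 0.583, -0.6, 0.048, -0.129, 0, 0, 0, 0.667, -0.6])

```text
time: 35.8
position: [0.4886, -0.0079, 0.0594]
tool_rot: [-2.637, -1.707, -0.001]
ft_force: [2.9, 1.3, -6.5]
grip_width: 0.266
grip_force: 22.0
```

```bash
cat >> h.py <<'E'
PIV=np.array([.5133,.0465])
def arc(turns,r=.0602,a00=-74.2,dz=0):
    s=ctrl.get_state(); T=R.from_rotvec(s['tool_rot']); p=s['position'][:2]-PIV
    print('turn now',round(a00-np.degrees(np.arctan2(p[1],p[0])),2),'r',np.linalg.norm(p).round(4))
    for d in turns:
        a=np.radians(a00-d); q=PIV+r*np.array([np.cos(a),np.sin(a)]); D=T.inv().apply(np.r_[q,s['position'][2]+dz]-s['position'])/.3
        dy=(16-d)-yawnow(); print(d,D.round(3),'w',round(-dy/60,3))
E
python3 - <<'E'
from h import *
st(); arc([50,60,70,75])
t=load('top0.png'); g=cv2.cvtColor(t['pixels'],cv2.COLOR_RGB2GRAY).astype(np.float32)
for r in(.057,.060,.063):
    v=[]
    for d in range(68,114,2):
        a=np.radians(-74.2-d); u=proj(t,[PIV[0]+r*np.cos(a)-.001,PIV[1]+r*np.sin(a)-.0005,.0264]); v.append((d,int(cv2.getRectSubPix(g,(1,1),(float(u[0]),float(u[1])))[0,0])))
    print(r,v)
s=load('side0.png'); g=cv2.cvtColor(s['pixels'],cv2.COLOR_RGB2GRAY).astype(np.float32)
for r in(.057,.060,.063):
    v=[]
    for d in range(68,114,2):
        a=np.radians(-74.2-d); u=proj(s,[PIV[0]+r*np.cos(a),PIV[1]+r*np.sin(a),.0264])+[0,.9]; v.append((d,int(cv2.getRectSubPix(g,(1,1),(float(u[0]),float(u[1])))[0,0])))
    print('side',r,v)
E
```

```text
35.8 [ 0.4886 -0.0079  0.0594] yaw -24.19 q [-0.75  0.15  0.76  2.05 -0.13  0.98 -0.34] F [ 2.89  1.32 -6.53] w 23.1 22.0
turn now 40.23 r 0.0598
50 [ 0.002 -0.034 -0.   ] w 0.164
60 [ 0.011 -0.068 -0.   ] w 0.33
70 [ 0.025 -0.1    0.   ] w 0.497
75 [ 0.035 -0.114  0.   ] w 0.58
0.057 [(68, 99), (70, 111), (72, 137), (74, 144), (76, 145), (78, 144), (80, 144), (82, 141), (84, 110), (86, 104), (88, 106), (90, 103), (92, 96), (94, 144), (96, 146), (98, 145), (100, 145), (102, 144), (104, 134), (106, 112), (108, 105), (110, 107), (112, 109)]
0.06 [(68, 97), (70, 110), (72, 136), (74, 144), (76, 144), (78, 142), (80, 141), (82, 135), (84, 115), (86, 106), (88, 105), (90, 102), (92, 107), (94, 135), (96, 147), (98, 146), (100, 145), (102, 145), (104, 136), (106, 110), (108, 103), (110, 102), (112, 110)]
0.063 [(68, 99), (70, 104), (72, 136), (74, 143), (76, 133), (78, 127), (80, 141), (82, 144), (84, 112), (86, 105), (88, 104), (90, 97), (92, 110), (94, 142), (96, 145), (98, 140), (100, 132), (102, 144), (104, 139), (106, 109), (108, 100), (110, 100), (112, 105)]
side 0.057 [(68, 107), (70, 119), (72, 121), (74, 121), (76, 125), (78, 130), (80, 128), (82, 110), (84, 87), (86, 71), (88, 64), (90, 72), (92, 95), (94, 112), (96, 122), (98, 123), (100, 125), (102, 125), (104, 106), (106, 82), (108, 65), (110, 68), (112, 83)]
side 0.06 [(68, 101), (70, 108), (72, 111), (74, 116), (76, 122), (78, 125), (80, 115), (82, 97), (84, 82), (86, 73), (88, 61), (90, 70), (92, 83), (94, 105), (96, 112), (98, 117), (100, 122), (102, 121), (104, 107), (106, 81), (108, 67), (110, 62), (112, 64)]
side 0.063 [(68, 92), (70, 95), (72, 97), (74, 99), (76, 105), (78, 115), (80, 109), (82, 93), (84, 80), (86, 72), (88, 71), (90, 89), (92, 118), (94, 102), (96, 86), (98, 100), (100, 113), (102, 123), (104, 111), (106, 88), (108, 71), (110, 64), (112, 74)]
```

Both views show one dark slot between two bright keeper tiles, at 83–93°, so its centre is near 88° of turn. I'll swing on to about 79°, still lifted.

jog_arm(moves=[0.001, -0.017, 0, 0, 0, 0.08, -0.6, 0.002, -0.034, 0, 0, 0, 0.163, -0.6, 0.006, -0.051, 0, 0, 0, 0.247, -0.6, 0.011, -0.068, 0, 0, 0, 0.33, -0.6, 0.018, -0.084, 0, 0, 0, 0.413, -0.6, 0.025, -0.1, 0, 0, 0, 0.497, -0.6, 0.035, -0.114, 0, 0, 0, 0.58, -0.6, 0.042, -0.125, 0, 0, 0, 0.647, -0.6])

```text
time: 36.8
position: [0.4604, 0.0196, 0.0598]
tool_rot: [-3.054, -0.735, -0.004]
ft_force: [4.6, 2.5, -7.5]
grip_width: 0.267
grip_force: 22.0
```

```bash
python3 - <<'E'
from h import *
st(); arc([79,80,81,82,83,84,85,86])
E
```

```text
36.8 [0.4604 0.0196 0.0598] yaw -62.93 q [-0.87  0.07  0.8   2.12 -0.07  0.97 -1.13] F [ 4.62  2.46 -7.54] w 23.2 22.0
turn now 78.8 r 0.0594
79 [-0.003 -0.001 -0.   ] w 0.001
80 [-0.003 -0.004 -0.   ] w 0.018
81 [-0.003 -0.008 -0.   ] w 0.034
82 [-0.002 -0.011 -0.   ] w 0.051
83 [-0.002 -0.015 -0.   ] w 0.068
84 [-0.002 -0.018 -0.   ] w 0.084
85 [-0.002 -0.022 -0.   ] w 0.101
86 [-0.001 -0.025  0.   ] w 0.118
```

jog_arm(moves=[0.005, 0, 0.004, 0, 0, 0, -0.6, 0.005, 0, 0.008, 0, 0, 0, -0.6, 0.005, 0, 0.008, 0, 0, 0, -0.37, 0.005, 0, 0.01, 0, 0, 0, -0.37, 0.005, -0.004, 0.012, 0, 0, 0.018, -0.37, 0.005, -0.008, 0.014, 0, 0, 0.034, -0.37, 0.006, -0.011, 0.014, 0, 0, 0.051, -0.37, 0.006, -0.015, 0.014, 0, 0, 0.068, -0.37], newtons=10)

```text
time: 37.8
position: [0.4596, 0.0223, 0.0553]
tool_rot: [3.077, 0.625, 0.002]
ft_force: [1.9, -3.8, 0.2]
grip_width: 0.318
grip_force: 2.0
```

```bash
cat >> h.py <<'E'
def tang():
    s=ctrl.get_state(); T=R.from_rotvec(s['tool_rot']); print('F tool x,y,z',T.inv().apply(s['ft_force']).round(2))
E
python3 - <<'E'
from h import *
st(); tang(); arc([84,86,88,90,92])
s=shot('side','side9.png')
E
```

```text
37.8 [0.4596 0.0223 0.0553] yaw -67.03 q [-0.87  0.08  0.8   2.12 -0.07  0.96 -1.2 ] F [ 1.88 -3.83  0.22] w 27.7 2.0
F tool x,y,z [ 0.24  4.26 -0.22]
turn now 81.59 r 0.0589
84 [-0.004 -0.008 -0.   ] w 0.016
86 [-0.004 -0.015 -0.   ] w 0.049
88 [-0.003 -0.022 -0.   ] w 0.083
90 [-0.003 -0.029 -0.   ] w 0.116
92 [-0.002 -0.036 -0.   ] w 0.149
```

jog_arm(moves=[0, -0.003, 0, 0, 0, 0.012, -0.37, 0, -0.006, 0, 0, 0, 0.025, -0.37, 0, -0.009, 0, 0, 0, 0.037, -0.37, 0.001, -0.011, 0, 0, 0, 0.05, -0.37, 0.001, -0.014, 0, 0, 0, 0.062, -0.37, 0.001, -0.016, 0, 0, 0, 0.075, -0.37, 0.001, -0.018, 0, 0, 0, 0.083, -0.37, 0.001, -0.018, 0, 0, 0, 0.083, -0.37])

```text
time: 38.85
position: [0.4569, 0.0291, 0.0551]
tool_rot: [-3.102, -0.495, 0.0]
ft_force: [0.3, -0.0, 0.7]
grip_width: 0.312
grip_force: 0.0
```

```bash
python3 - <<'E'
from h import *
st(); tang(); arc([84,86,88,90,92])
E
```

```text
38.85 [0.4569 0.0291 0.0551] yaw -71.88 q [-0.89  0.08  0.8   2.12 -0.07  0.96 -1.3 ] F [ 0.28 -0.02  0.74] w 27.1 0.0
F tool x,y,z [ 0.26  0.11 -0.74]
turn now 88.61 r 0.059
84 [-0.004  0.016 -0.   ] w -0.065
86 [-0.004  0.009 -0.   ] w -0.031
88 [-0.004  0.002 -0.   ] w 0.002
90 [-0.004 -0.005  0.   ] w 0.035
92 [-0.003 -0.012  0.   ] w 0.069
```

jog_arm(moves=[0, -0.002, 0, 0, 0, 0.005, -0.37, 0, -0.004, 0, 0, 0, 0.01, -0.37, 0, -0.006, 0, 0, 0, 0.015, -0.37, 0, -0.007, 0, 0, 0, 0.02, -0.37, 0, -0.008, 0, 0, 0, 0.025, -0.37, 0, -0.008, 0, 0, 0, 0.025, -0.37, 0, -0.008, 0, 0, 0, 0.025, -0.37, 0, -0.008, 0, 0, 0, 0.025, -0.37])

```text
time: 39.85
position: [0.4565, 0.0305, 0.0552]
tool_rot: [3.109, 0.453, 0.0]
ft_force: [0.8, -1.1, -0.7]
grip_width: 0.312
grip_force: 0.8
```

```bash
python3 - <<'E'
from h import *
st(); tang(); arc([90])
E
```

```text
39.85 [0.4565 0.0305 0.0552] yaw -73.42 q [-0.89  0.08  0.8   2.13 -0.07  0.96 -1.34] F [ 0.84 -1.06 -0.68] w 27.2 0.8
F tool x,y,z [0.5  1.26 0.68]
turn now 90.08 r 0.059
90 [-0.004  0.    -0.   ] w 0.01
```

jog_arm(moves=[0, -0.002, 0, 0, 0, 0, -0.37, 0, -0.004, 0, 0, 0, 0, -0.37, 0, -0.005, 0, 0, 0, 0, -0.37, 0, -0.005, 0, 0, 0, 0, -0.37, 0, -0.005, 0, 0, 0, 0, -0.37, 0, -0.005, 0, 0, 0, 0, -0.37, 0, -0.005, 0, 0, 0, 0, -0.37, 0, -0.005, 0, 0, 0, 0, -0.37])

```text
time: 40.85
position: [0.4561, 0.0315, 0.0552]
tool_rot: [3.108, 0.453, 0.0]
ft_force: [1.4, -5.4, 0.4]
grip_width: 0.312
grip_force: 2.6
```

```bash
python3 - <<'E'
from h import *
st(); tang(); arc([90])
E
```

```text
40.85 [0.4561 0.0315 0.0552] yaw -73.43 q [-0.9   0.08  0.8   2.13 -0.07  0.96 -1.34] F [ 1.38 -5.37  0.38] w 27.2 2.6
F tool x,y,z [-0.21  5.54 -0.37]
turn now 91.1 r 0.0592
90 [-0.003  0.004  0.   ] w 0.009
```

The push force rose to 5.5 N with no travel, which points to the notch. I'll unload, open, rise clear and check the ring's height in the images.

jog_arm(moves=[0, 0.006, 0, 0, 0, 0, -0.37, 0, 0.008, 0, 0, 0, 0, -0.37, 0, 0.006, 0, 0, 0, 0, 0, 0, 0.006, 0, 0, 0, 0, 0, 0, 0.006, -0.1, 0, 0, 0, 0, 0, 0.006, -0.25, 0, 0, 0, 0, 0, 0.006, -0.4, 0, 0, 0, 0, 0, 0.006, -0.5, 0, 0, 0, 0])

```text
time: 41.85
position: [0.4571, 0.0306, 0.2074]
tool_rot: [-3.107, -0.453, -0.004]
ft_force: [0.3, -0.2, -0.1]
grip_width: 0.505
grip_force: 0.0
```

```bash
python3 - <<'E'
from h import *
st(); s=shot('side','side10.png'); s0=load('side0.png')
# ring: dark column; predicted rows for down / riding
def prof(im,xy,cols,lo,hi):
    g=cv2.cvtColor(im['pixels'],cv2.COLOR_RGB2GRAY)
    for c in cols: print(c,[(r,int(g[r,c])) for r in range(lo,hi)])
for nm,xy in(('load',(.5297,-.0115)),('scan',(.4565,.0305))):
    for z in(.079,.086,.057): print(nm,z,proj(s,[*xy,z]).round(1))
u0=proj(s,[.5297,-.0115,.079]).round().astype(int);u1=proj(s,[.4565,.0305,.079]).round().astype(int)
prof(s0,0,[u0[0]],u0[1]-7,u0[1]+14); prof(s,0,[u1[0]-1,u1[0],u1[0]+1],u1[1]-9,u1[1]+16)
E
```

```text
41.85 [0.4571 0.0306 0.2074] yaw -73.41 q [-0.94 -0.15  0.75  1.95  0.11  1.3  -1.5 ] F [ 0.28 -0.17 -0.09] w 44.0 0.0
load 0.079 [233.4 192.5]
load 0.086 [233.2 190. ]
load 0.057 [233.8 200.3]
scan 0.079 [240.3 206.7]
scan 0.086 [240.1 204.1]
scan 0.057 [240.6 215. ]
233 [(186, 154), (187, 150), (188, 151), (189, 152), (190, 154), (191, 127), (192, 119), (193, 126), (194, 87), (195, 49), (196, 31), (197, 29), (198, 30), (199, 36), (200, 19), (201, 36), (202, 34), (203, 24), (204, 22), (205, 40), (206, 67)]
239 [(198, 167), (199, 168), (200, 167), (201, 167), (202, 170), (203, 166), (204, 169), (205, 129), (206, 123), (207, 131), (208, 120), (209, 68), (210, 36), (211, 32), (212, 30), (213, 40), (214, 32), (215, 28), (216, 29), (217, 25), (218, 26), (219, 23), (220, 50), (221, 70), (222, 71)]
240 [(198, 169), (199, 169), (200, 170), (201, 168), (202, 167), (203, 167), (204, 169), (205, 141), (206, 126), (207, 127), (208, 120), (209, 73), (210, 29), (211, 33), (212, 35), (213, 37), (214, 36), (215, 27), (216, 31), (217, 41), (218, 27), (219, 27), (220, 39), (221, 73), (222, 80)]
241 [(198, 170), (199, 170), (200, 166), (201, 168), (202, 169), (203, 168), (204, 169), (205, 141), (206, 124), (207, 131), (208, 115), (209, 74), (210, 42), (211, 28), (212, 29), (213, 32), (214, 27), (215, 35), (216, 26), (217, 37), (218, 31), (219, 31), (220, 39), (221, 78), (222, 81)]
```

The ring's top disc is centred at row 206.7, exactly where "fully down" puts it (riding on the plate would be 204.1). The dark barrel length also agrees, so the stage is locked. I'm handing the job in.

```bash
python3 -c "
from bench import ctrl
print(ctrl.close_job())"
```

```text
the job is handed in; nothing more can be done
None
```

I handed the job in at about 42 s of the 61 s. The block is flat in the nest, the stage is swung under the hood, and the ring is down in the scan notch. I judged this from the side-camera images and the forces felt; handing in returned no verdict, and I didn't check the block again after the swing.

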